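# Battery from the self-closing locker to the charger

## Task

Lift the self-closing flap of the low steel battery locker, reach in under it, take out the battery pack and stand it upright on the bare table top, letting the flap fall shut. The charger's cheeks leave no room for fingers along the pack's long sides, so let go, take the pack again by its two ends, lower it between the cheeks until it sits flat on the charger, and let go. Do not drop the pack, and leave the tools and the tin lying about where they are.

Things in the scene. Friction and masses are not known exactly. Their poses are not given: they have to be found in the camera images.
- locker: Low grey sheet-steel box, fixed to the table, 170 mm deep (x) by 260 mm wide (y), walls 3 mm, closed by a hinged flap on top. Origin: centre of its underside, on the table. Its -x side is the front: front wall 56 mm high, rear wall 80 mm high, side walls sloping between them; the inner floor lies 8 mm above the table.
- flap (a joint): Opening angle of the locker's flap in rad: 0 shut, 1.4 at its stop (then about 72 degrees above the horizontal). The flap covers the whole box: a flat steel frame with a clear window of about 130 x 215 mm, through which the pack can be seen, 0.3 kg in all, hinged along its rear edge, sloping 8 degrees down to the front when shut. It always falls shut by its own weight when nothing holds it; about 1.5 N at the lip lifts it.
- flap_hinge (a point): Middle of the flap's hinge line, which runs along the locker's y at its rear top edge: 84 mm behind the locker's centre, 83 mm above the table. Positive turning about the locker's +y raises the flap.
- flap_lip (a point): Middle of the rounded front edge (8 mm thick, 236 mm long along the locker's y) of the flap's lip. The lip stands about 26 mm out in front of the front wall, curled up a little; its edge is about 195 mm from the hinge line and, when shut, about 66 mm above the table, so that fingertips fit under it. Moves with the flap.
- battery: Black battery pack, an upright block 64 mm (x) by 44 mm (y) by 46 mm high with edges rounded 4 mm, about 0.35 kg, plain ends. Origin: centre of its underside; z up. It starts inside the locker under the flap, its long axis x roughly from the locker's front to its rear, not more than 50 mm off the locker's middle.
- charger: Charger, fixed to the table: black plinth 150 mm (x) by 124 mm (y) by 20 mm high, with two grey cheeks, each 60 mm long along x, reaching 60 mm above the table, that stand either side of the bay. Origin: centre of its underside.
- charger_bay (a point): Centre of the bay's floor on the charger, 20 mm above the table, axes as the charger's. The bay is 53 mm wide between the cheeks (y), open at its two x ends but for low stops 73 mm apart that rise 7 mm above the bay's floor. The pack goes in with its long axis x along the charger's x, either way round; its top then stands 6 mm above the cheeks.
- bench_vice: Blue bench vice, fixed to the table between the locker (to its left, +y) and the charger (to its right, -y), about 210 mm long (x), 100 mm wide (y) and 125 mm high. Origin: its middle, on the table. The table top right of it, from 70 to 200 mm off its middle and up to 150 mm nearer the robot, is bare.
- tape_measure: Yellow tape measure standing on edge, 42 x 82 x 60 mm, a bystander. Origin: centre of its underside.
- driver_yellow: Screwdriver with yellow handle, 173 x 26 x 25 mm, a bystander. Origin: centre of its underside.
- pliers_red: Pliers with red handles, lying flat, 162 x 53 x 11 mm, a bystander. Origin: centre of its underside.
- wax_tin: Round green tin, 79 mm across, 34 mm high, a bystander. Origin: centre of its underside.

How it is judged:
By the outcome, as a careful person would: the job done as asked, in the order asked, and still so for the second after the job is handed in, with the robot touching nothing.
It also fails if it takes over 72 s, if anything falls off the work surface, if the arm or the gripper's body presses on something with over 40 N, if the wrist force passes 120 N, or if a joint passes its speed limit or range.

## Robot

A 7-joint arm with a two-finger parallel gripper is mounted at the origin on a cart in front of the work surface, level with it; the furniture and walls round the work are solid. World frame = base frame: x ahead of the robot, y to its left, z up, the work surface at z = 0. Lengths are in m, angles in rad, forces in N, time in s.
With the tool pointing down it reaches from about 0.4 to 0.85 m from the base axis. Payload 10.4 kg.
Tool frame: the origin (TCP) lies on the centre line of the jaws, within the pads' length; the fingertips stand 11 mm ahead of it and the grasp point (between the pads) lies 8 mm behind it (manip.finger_overhang is the distance from the TCP to the fingertips, in m); z points along the fingers, y is the line along which they close (so a half turn about z gives the same grasp; the last joint's range is limited). The gripper opens to 85 mm and grips with 20 to 120 N. Pads are 22 mm wide; open, the fingers measure 114 mm over their backs; the gripper's body (76 mm by 85 mm) begins 54 mm behind the grasp point. The pads swing forward as they close: fully open they stand 13 mm farther back than shut.
Start: joints at [1.155, 0.332, -0.065, 1.46, 0.022, 1.35, -0.088], TCP at [0.239, -0.577, 0.242] pointing down, gripper open.
Joint ranges: [-2.6, 2.6], [-0.5, 2.12], [-1.47, 1.34], [0.16, 2.42], [-1.27, 4.41], [0.06, 2.06], [-2.6, 2.6]. Speed limits (rad/s): [2.22, 2.22, 2.79, 2.79, 3.14, 3.14, 3.14].

## Interface

Orientations are given as a unit quaternion [x, y, z, w].
In Python, from workcell import manip, imaging, workorder gives the robot as it stands.
- The arm moves only by the tool jog_arm, never from a script. Its argument "deltas" is a list of rows, each an object with "gripper": the opening, from 0 (shut) to 1 (fully open); "offset": the shift along the tool's x, y, z in m, a list of three; "rotation": the turn, a rotation vector about the tool's x, y, z in degrees, a list of three. In form: [{"gripper": gripper, "offset": [tx, ty, tz], "rotation": [ax, ay, az]}, ...]. A call has 1 to 20 rows; each row shifts and turns the commanded pose from where the row before left it, along the tool's axes as they then stand; what a row does not reach is not made up. A row lasts 1/10 s, in which the tool goes at most 50 mm and 8.59 degrees, less where a joint would pass 70% of its speed; a pose out of reach is approached as far as the arm can. A call with a gripper value outside its range is refused whole. The fingers move at their own pace and stop on an object; "newtons" is the grip in N (left out, the last holds). Time passes only in rows, so rows that do not move let the fingers close. It gives the time, the measured TCP pose, the force, the opening and the grip force at its end, in the units of the state.
- manip.get_obs(): the state, without advancing time (a new reading comes with each control period).
- imaging.camera(name): name is "scene" or "top" or "wrist"; returns the picture (384x512x3 uint8, blue, green, red); there is no depth.
- imaging.camera_model(name): a dict with "camera_matrix" (3x3 intrinsics, pixels), "world_to_cam" (4x4, takes a point from world to camera coordinates); the wrist camera has in their place "hand_eye" (4x4, takes a point from camera to tool coordinates, whose origin is the TCP and whose axes are the flange's). Camera axes: x right, y up, looking along -z (the intrinsics and any distortion apply to the point x, -y, -z); pixel columns grow to the right and rows downward; lengths in m; the calibration is good to about 2 mm. The wrist camera is an equidistant fisheye: a pixel r from the principal point sees the ray r / f radians off the axis. A picture is of the moment at which its call begins: read the wrist's pose just before it. camera_model takes no time and is no camera call.
- workorder.hand_in(): hands the job in; it is judged then, once.
The state is a dict: "clock": time; "joint_pos": joint angles; "joint_velocities": joint speeds; "tau": joint torques, N m; "position": TCP position; "ee_rot": TCP orientation; "ft_force": force on the tool from outside, world axes, zero at the start; "torque": the same for the moment, N m; "grip_width": opening from 0.0 (shut) to 1.0 (fully open); "grasp_force": force on a finger pad.
Only numpy, scipy, OpenCV 4.12 (cv2) and the standard library are available. Lean on these libraries where they do the work, as an engineer would, in place of code of your own. Each camera call takes 0.05 s, during which the arm holds its last target. There are 200 camera calls.

## Working session

There is one attempt and no reset: what is moved stays moved. The work goes in short steps, Python scripts to look and compute and a tool call to move; the robot and the scene stay as the last step left them, time stands still between calls to the robot, and variables do not carry over. Pictures are saved under pics/ and viewed, at most 10 in all, crops included, and the job is handed in when it is done.

Besides the shell and the picture viewer there is one more tool, called by a JSON object that holds its "method" and its "body", one argument or row to a line. jog_arm: Moves the arm, as the interface text tells. Its arguments: {"type":"object","properties":{"deltas":{"type":"array","items":{"type":"object","properties":{"gripper":{"type":"number"},"offset":{"type":"array","items":{"type":"number"}},"rotation":{"type":"array","items":{"type":"number"}}}}},"newtons":{"type":"number"}},"required":["deltas"]}

```bash
ls; mkdir -p pics
python3 - <<'E'
from workcell import manip, imaging
import cv2,json
o=manip.get_obs();print({k:(v if not hasattr(v,'tolist') else v.tolist()) for k,v in o.items()})
for n in("scene","top"):
    im=imaging.camera(n);cv2.imwrite(f"pics/{n}0.png",im)
for n in("scene","top","wrist"):print(n,imaging.camera_model(n))
E
```

```text
pics
{'clock': 0.0, 'joint_pos': [1.1554106086506732, 0.33288198685646625, -0.06469097824811283, 1.4609459711469543, 0.021588253409115545, 1.3499067279803303, -0.08849570487317478], 'joint_velocities': [0.0012381729276098575, 0.001368566407795265, 0.0004250705239075963, 0.0010452726843207156, -0.001102615614366589, 0.00039706019986113016, 0.0003378954709181885], 'tau': [0.000778795474616345, -62.54477262496948, 0.04958112258464098, -39.16081666946411, 0.01628023514058441, 0.009985153446905315, 3.1088020477909595e-05], 'position': [0.239081332989628, -0.57706941008271, 0.2415073605561174], 'ee_rot': [0.9807751793236427, 0.195139755322395, -0.00017001689441995682, -0.0007032848982046927], 'ft_force': [-0.702175375563726, 0.08642738354054658, 0.3149294169738991], 'torque': [-0.051857316501968, 0.0007604562916739688, -0.03162296068279442], 'grasp_force': 0.0, 'grip_width': 1.0029168781221394}
scene {'camera_matrix': array([[384.88413152,   0.        , 252.82698992],
       [  0.        , 384.88413152, 195.93433468],
       [  0.        ,   0.        ,   1.        ]]), 'world_to_cam': arr
[... 514 characters left out ...]
16, -0.0014677 ,  0.16516321, -0.52458813],
       [-0.16515549,  0.00436636,  0.98625788, -1.43297366],
       [ 0.        ,  0.        ,  0.        ,  1.        ]])}
wrist {'camera_matrix': array([[297.31863964,   0.        , 255.36029544],
       [  0.        , 297.31863964, 193.62734789],
       [  0.        ,   0.        ,   1.        ]]), 'hand_eye': array([[-6.60078257e-04,  9.64200152e-01,  2.65174718e-01,
         6.69516991e-02],
       [ 9.99999616e-01,  7.89529383e-04, -3.81583690e-04,
        -1.07565119e-03],
       [-5.77286284e-04,  2.65174364e-01, -9.64200303e-01,
        -1.30775619e-01],
       [ 0.00000000e+00,  0.00000000e+00,  0.00000000e+00,
         1.00000000e+00]])}
```

View pics/top0.png

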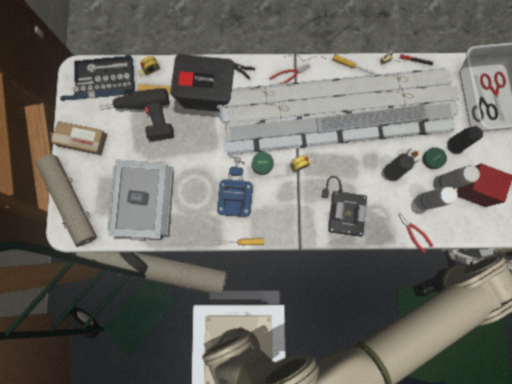

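View pics/scene0.png

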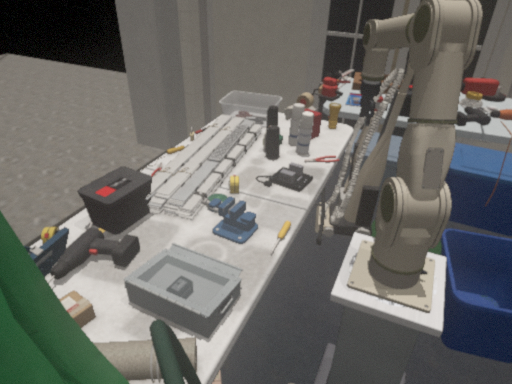

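The top view shows the locker near pixel (140,200), the vice near (235,195), and the charger near (347,213). The tape, tin and yellow driver lie between and in front. I'll zoom in to measure.

```bash
cat > h.py <<'E'
import numpy as np, cv2
from workcell import manip, imaging
def ray(n,u,v):
    m=imaging.camera_model(n);K=m["camera_matrix"];T=m["world_to_cam"]
    d=np.array([(u-K[0,2])/K[0,0],-(v-K[1,2])/K[1,1],-1]);R=T[:3,:3]
    return -R.T@T[:3,3],R.T@d
def onz(n,u,v,z):
    c,d=ray(n,u,v);return c+d*(z-c[2])/d[2]
def proj(n,p):
    m=imaging.camera_model(n);K=m["camera_matrix"];T=m["world_to_cam"]
    q=T[:3,:3]@np.asarray(p)+T[:3,3];return K[0,2]-K[0,0]*q[0]/q[2],K[1,2]+K[1,1]*q[1]/q[2]
E
python3 - <<'E'
import cv2,numpy as np
im=cv2.imread("pics/top0.png")
a=cv2.resize(im[150:250,100:180],None,fx=5,fy=5,interpolation=cv2.INTER_CUBIC)
b=cv2.resize(im[165:245,315:379],None,fx=5,fy=5,interpolation=cv2.INTER_CUBIC)
c=np.zeros((500,720,3),np.uint8);c[:,:400]=a;c[:400,400:]=b
for i in range(0,400,50):
    cv2.putText(c,str(100+i//5),(i,8),0,.3,(0,255,255));c[:500:4,i]=(0,255,255)
for i in range(0,500,50):
    cv2.putText(c,str(150+i//5),(0,i+4),0,.3,(0,255,255));c[i,:400:4]=(0,255,255)
for i in range(0,320,50):
    cv2.putText(c,str(315+i//5),(400+i,8),0,.3,(0,255,0));c[:400:4,400+i]=(0,255,0)
for i in range(0,400,50):
    cv2.putText(c,str(165+i//5),(690,i+4),0,.3,(0,255,0));c[i,400::4]=(0,255,0)
cv2.imwrite("pics/z1.png",c)
E
```

```text
(no output)
```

View pics/z1.png

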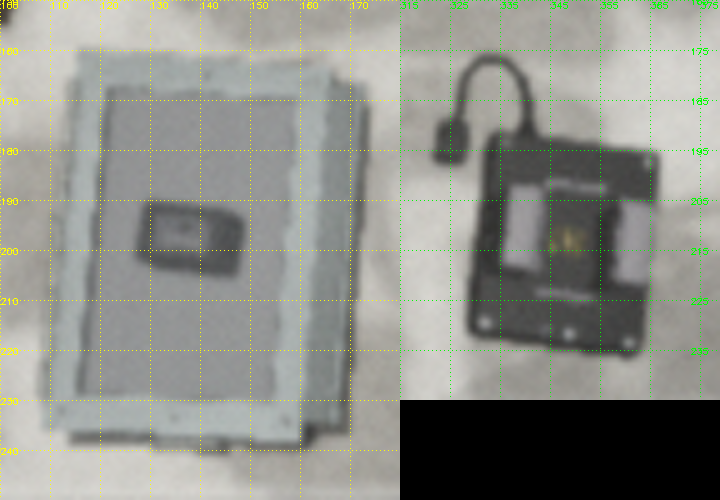

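Run:
```python
import cv2,numpy as np
from h import *
im=cv2.imread("pics/scene0.png")
c=cv2.resize(im[240:335,115:255],None,fx=5,fy=5,interpolation=cv2.INTER_CUBIC)
for i in range(0,700,50):
    cv2.putText(c,str(115+i//5),(i,8),0,.3,(0,255,255));c[::4,i]=(0,255,255)
for i in range(0,475,50):
    cv2.putText(c,str(240+i//5),(0,i+4),0,.3,(0,255,255));c[i,::4]=(0,255,255)
cv2.imwrite("pics/z2.png",c)
print(ray("scene",0,0)[0],ray("top",0,0)[0])
np.set_printoptions(precision=4,suppress=True)
# flap corners under hypotheses
for n,(u,v) in dict(tl=(115.5,160),tr=(166,163.5),br=(160,238.5),bl=(108.5,236)).items():
    print(n,onz("top",u,v,.06),onz("top",u,v,.085))
# charger plinth corners
P=[onz("top",u,v,.02) for u,v in[(333,190.5),(366.5,195),(362,236.5),(329,232)]]
print(np.array(P),np.mean(P,0))
```

```text
[0.0440112  0.96490328 0.83034424] [ 0.28056651 -0.06507146  1.50021097]
tl [0.6548 0.4358 0.06  ] [0.6483 0.4271 0.085 ]
tr [0.6418 0.2565 0.06  ] [0.6356 0.2509 0.085 ]
br [0.3769 0.268  0.06  ] [0.3752 0.2622 0.085 ]
bl [0.3858 0.4452 0.06  ] [0.384  0.4364 0.085 ]
[[ 0.5511 -0.3398  0.02  ]
 [ 0.5344 -0.4601  0.02  ]
 [ 0.3853 -0.4374  0.02  ]
 [ 0.4014 -0.3209  0.02  ]] [ 0.4681 -0.3895  0.02  ]
```

View pics/z2.png

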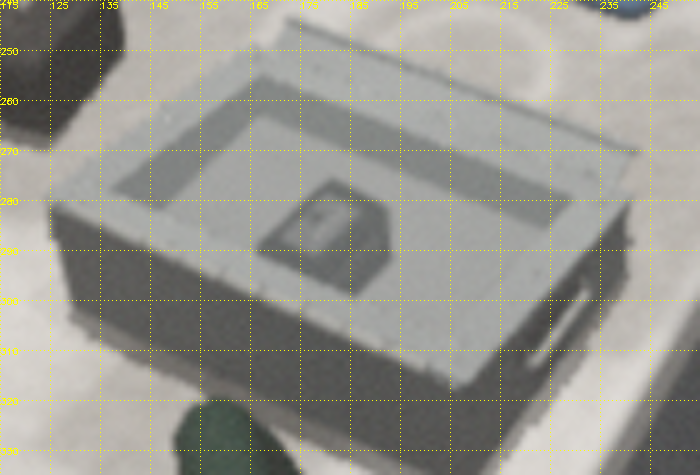

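The zooms show the lip on the right-hand (-y) side of the locker, cols 165-173 in the top view. The tall rear wall is on the +y side, so the locker is yawed about 88° and its front faces the vice. The pack's long axis lies roughly along world y. Next I'll fit the poses.

```bash
cat >> h.py <<'E'
from scipy.optimize import least_squares, minimize
def W(p,L):
    c,s=np.cos(p[2]),np.sin(p[2]);L=np.asarray(L,float)
    return np.c_[p[0]+c*L[:,0]-s*L[:,1],p[1]+s*L[:,0]+c*L[:,1],L[:,2]]
def box(lx,ly,z0,z1):
    return [(a*lx/2,b*ly/2,z) for a in(-1,1) for b in(-1,1) for z in(z0,z1)]
def hull(n,p,L,sc=8,sh=(384,512),off=(0,0)):
    q=np.array([proj(n,x) for x in W(p,L)])
    m=np.zeros((sh[0]*sc,sh[1]*sc),np.uint8)
    h=cv2.convexHull((((q-off)+.5)*sc).astype(np.int32));cv2.fillConvexPoly(m,h,255)
    return cv2.resize(m,(sh[1],sh[0]),interpolation=cv2.INTER_AREA)/255.
E
cat > fit.py <<'E'
from h import *
np.set_printoptions(precision=4,suppress=True)
LL=[(.087,-.130,.085),(.087,.130,.085),(-.111,-.118,.068),(-.111,.118,.068)]
# locker y=+ -> world -x (rows down)
obs=[("top",0,(115.5,160)),("top",1,(108.5,236)),("top",2,(173.5,167)),("top",3,(169.5,235.5)),
 ("scene",0,(125,281)),("scene",1,(206,317)),("scene",2,(172.5,243.5)),("scene",3,(242,270))]
def f(p):
    w=W(p,LL);return np.concatenate([np.array(proj(n,w[i]))-o for n,i,o in obs])
r=least_squares(f,[.51,.34,1.53],loss="soft_l1",x_scale=[.01,.01,.05]);print("locker",r.x,np.degrees(r.x[2]),r.fun.reshape(-1,2))
def fm(n,roi,thr,L,p0,dark=True):
    im=imaging.camera(n) if 0 else cv2.imread(f"pics/{n}0.png");u0,u1,v0,v1=roi
    g=cv2.cvtColor(im,cv2.COLOR_BGR2GRAY)[v0:v1,u0:u1].astype(float)
    m=1/(1+np.exp((g-thr)/6))
    c=lambda p:np.abs(hull(n,p,L,8,m.shape,(u0,v0))-m).mean()
    best=None
    for dy in(-.1,0,.1):
        s=minimize(c,p0+np.array([0,0,dy]),method="Nelder-Mead",options=dict(initial_simplex=p0+np.array([[0,0,dy],[.01,0,dy],[0,.01,dy],[.005,.005,dy+.1]])))
        if best is None or s.fun<best.fun:best=s
    return best,m.mean()
g=cv2.cvtColor(cv2.imread("pics/top0.png"),cv2.COLOR_BGR2GRAY)
print(g[186:210:2,122:154:2])
B=[(x*k,y*k2,z) for x,y,k,k2,z in [(a*.032,b*.022,1,1,z) for a in(-1,1) for b in(-1,1) for z in(.010,.052)]]
for n,roi,thr in(("top",(122,154,185,210),110),("scene",(163,196,272,302),110)):
    b,mm=fm(n,roi,thr,B,np.array([.515,.345,1.53]));print("batt",n,b.x,np.degrees(b.x[2]),b.fun,mm)
b,mm=fm("top",(326,372,186,242),100,box(.15,.124,0,.02),np.array([.468,-.39,-.13]));print("charger",b.x,np.degrees(b.x[2]),b.fun,mm)
E
python3 fit.py; python3 -c "
from h import *
print(manip.finger_overhang)
for u,v in[(229,166),(242,168),(236,180),(219,180),(252,182),(250,216),(219,213)]:print(u,v,onz('top',u,v,0.02))"
```

```text
locker [0.5131 0.3489 1.5269] 87.48706522269639 [[-0.8708  0.4242]
 [-1.4601 -0.894 ]
 [-1.3955  0.288 ]
 [-2.629  -1.0988]
 [-0.5137 -1.8668]
 [ 1.5186 -0.8006]
 [ 1.7307 -0.4691]
 [ 0.3372 -1.292 ]]
[[146 146 148 145 145 149 146 147 149 148 148 149 151 150 151 152]
 [145 147 148 147 146 146 147 147 148 148 151 150 150 152 149 150]
 [146 145 148 136 108 112 119 124 131 140 142 142 148 151 151 153]
 [145 149 147 113  89  93  95  90  94  92  95 100 113 141 148 150]
 [147 147 143 101  92 115 114 105 110 113  94  85  80 104 148 152]
 [148 149 143  97  94 117 120 109 118 118  95  87  86 100 148 150]
 [147 150 140  93  98 117 124 125 129 119  95  81  82 111 151 152]
 [150 148 133  88  91  97  99 103 104 110  88  83  79 124 150 150]
 [147 150 142 116  93  86  82  84  85  85  87  84  85 132 152 154]
 [147 145 147 145 138 130 123 116 110  96  92  92  97 141 152 150]
 [147 147 147 146 150 150 147 146 146 146 143 140 140 153 154 152]
 [149 148 146 145 150 148 149 148 148 149 150 151 150 149 149 152]]
batt top [0.5248 0.3591 1.4126] 80.93830893027248 0.10613656455728063 0.2598333960776197
0.011
[... 619 characters left out ...]
r-Mead",options=dict(initial_simplex=p0+np.array([[0,0,dy],[.01,0,dy],[0,.01,dy],[.005,.005,dy+.1]])))
    res = _minimize_neldermead(fun, x0, args, callback, bounds=bounds,
                               **options)
    fxr = func(xr)
    fx = function(np.copy(x), *(wrapper_args + args))
  File "fit.py", line 14, in <lambda>
    c=lambda p:np.abs(hull(n,p,L,8,m.shape,(u0,v0))-m).mean()
                      ~~~~^^^^^^^^^^^^^^^^^^^^^^^^^
  File "h.py", line 19, in hull
    q=np.array([proj(n,x) for x in W(p,L)])
                ~~~~^^^^^
  File "h.py", line 10, in proj
    m=imaging.camera_model(n);K=m["camera_matrix"];T=m["world_to_cam"]
ValueError: time passes only in moves, steps and waits
```

```bash
python3 - <<'E'
s=open('h.py').read()
s=s.replace("def ray","CM={n:imaging.camera_model(n) for n in('scene','top','wrist')}\ndef ray",1)
h,t=s.split("def ray",1);t=t.replace("imaging.camera_model(n)","CM[n]");open('h.py','w').write(h+"def ray"+t)
f=open('fit.py').read().replace(',110,B',',thr,B').replace('210),110)','210),133)').replace('302),110)','302),125)')
f=f.replace('print(g[186:210:2,122:154:2])','print(g[272:302:2,163:196:2])');open('fit.py','w').write(f)
E
python3 fit.py | tail -22
```

```text
[-0.5137 -1.8668]
 [ 1.5186 -0.8006]
 [ 1.7307 -0.4691]
 [ 0.3372 -1.292 ]]
[[131 131 131 132 132 136 132 134 133 125 129 135 128 124 126 126 125]
 [129 125 124 126 132 132 134 131 132 131 130 131 125 131 132 129 130]
 [118 116 117 123 126 129 126 125 128 124 124 133 124 131 128 130 126]
 [108 112 113 117 119 119 120 123 117 120 126 131 123 132 128 129 129]
 [ 97 100 104 105 109 110 113 117 115 112 120 122 121 126 123 127 129]
 [ 70  77  85  92  95 101 104 104 106 104 111 114 115 119 118 123 122]
 [ 47  49  55  59  62  71  83  86  89  96  98  99 102 106 110 113 113]
 [ 44  45  46  48  49  49  53  56  59  72  74  83  91  96  97  97 100]
 [ 48  45  45  48  52  47  47  48  49  54  50  57  72  67  71  79  83]
 [ 47  45  43  47  49  45  47  49  47  50  49  47  49  52  54  52  59]
 [ 44  45  47  47  47  43  46  48  47  46  49  50  49  48  49  51  50]
 [ 44  48  50  46  44  40  46  48  47  47  46  48  50  49  50  51  51]
 [ 44  45  49  49  46  46  46  46  45  46  45  49  50  47  48  49  47]
 [ 50  46  47  47  47  47  47  47  44  48  48  49  45  47  50  49  48]
 [ 49  48  45  45  51  50  50  47  45  47  46  49  49  49  47  51  51]]
batt top [0.5249 0.3595 1.4553] 83.38438158170544 0.07433164772279308 0.4264803963182804
batt scene [0.5254 0.3627 1.5953] 91.4036608626217 0.27113092069481914 0.2958583663347557
charger [ 0.4698 -0.3893 -0.1421] -8.139009032377356 0.16793525023318656 0.4447634130587461
```

```bash
cat > plan.py <<'E'
import json
from h import *
from scipy.spatial.transform import Rotation as R, Slerp
L0=np.array([.5131,.3489]);PSI=np.radians(87.5)
def rot(th,psi=PSI):  # th: degrees below horizontal, heading psi
    t=np.radians(th);u=np.array([np.cos(psi),np.sin(psi),0]);y=np.array([np.sin(psi),-np.cos(psi),0])
    z=np.cos(t)*u-np.sin(t)*np.array([0,0,1]);return R.from_matrix(np.c_[np.cross(y,z),y,z])
def loc(a,z,th,b=.011):  # locker side-plane pose of TCP
    u=np.array([np.cos(PSI),np.sin(PSI)]);w=np.array([u[1],-u[0]])
    return np.r_[L0+a*u+b*w,z],rot(th)
def rows(targets,g=1.0,step=.035,deg=7.,start=None):
    o=manip.get_obs()
    p,q=start or (np.array(o["position"]),R.from_quat(o["ee_rot"]));out=[]
    for P,Q in targets:
        P=np.asarray(P);n=int(np.ceil(max(np.linalg.norm(P-p)/step,np.degrees((q.inv()*Q).magnitude())/deg,1)))
        S=Slerp([0,1],R.concatenate([q,Q]));p0=p.copy()
        for i in range(1,n+1):
            t=i/n;d=np.round(q.inv().apply(p0+(P-p0)*t-p),3);r=np.round((q.inv()*S(t)).as_rotvec(degrees=True),1)
            p=p+q.apply(d);q=q*R.from_rotvec(r,degrees=True)
            out.append(dict(gripper=g,offset=(d+0.).tolist(),rotation=(r+0.).tolist()))
    print(len(out));print(json.dumps(out).replace(" ",""));return p,q
def where():
    o=manip.get_obs();q=R.from_quat(o["ee_rot"]).as_matrix();p=np.array(o["position"])
    u=np.array([np.cos(PSI),np.sin(PSI)]);w=np.array([u[1],-u[0]]);d=p[:2]-L0
    print("t",round(o["clock"],2),"a,b,z",np.round([d@u,d@w,p[2]],4),"th",round(np.degrees(np.arcsin(-q[2,2])),1),"F",np.round(o["ft_force"],1),"grip",round(o["grip_width"],3),round(o["grasp_force"],1),"j",np.round(o["joint_pos"],2))
E
python3 -c "
from plan import *
rows([([.42,-.2,.30],rot(90,np.radians(60))),([.50,.08,.28],rot(75)),loc(-.19,.16,45)])"
```

```text
27
[{"gripper":1.0,"offset":[0.024,-0.021,-0.004],"rotation":[0.0,0.0,-2.9]},{"gripper":1.0,"offset":[0.025,-0.021,-0.005],"rotation":[0.0,0.0,-2.9]},{"gripper":1.0,"offset":[0.026,-0.019,-0.004],"rotation":[0.0,0.0,-2.9]},{"gripper":1.0,"offset":[0.027,-0.017,-0.005],"rotation":[0.0,0.0,-2.8]},{"gripper":1.0,"offset":[0.028,-0.017,-0.004],"rotation":[0.0,0.0,-2.9]},{"gripper":1.0,"offset":[0.028,-0.014,-0.005],"rotation":[0.0,0.0,-2.9]},{"gripper":1.0,"offset":[0.029,-0.014,-0.004],"rotation":[0.0,0.0,-2.9]},{"gripper":1.0,"offset":[0.03,-0.012,-0.005],"rotation":[0.0,0.0,-2.9]},{"gripper":1.0,"offset":[0.031,-0.01,-0.004],"rotation":[0.0,0.0,-2.9]},{"gripper":1.0,"offset":[0.031,-0.009,-0.005],"rotation":[0.0,0.0,-2.8]},{"gripper":1.0,"offset":[0.031,-0.007,-0.004],"rotation":[-0.1,0.0,-2.9]},{"gripper":1.0,"offset":[0.032,-0.006,-0.005],"rotation":[0.0,0.0,-2.9]},{"gripper":1.0,"offset":[0.032,-0.004,-0.004],"rotation":[0.0,0.0,-2.9]},{"gripper":1.0,"offset":[0.031,-0.008,0.002],"rotation":[0.4,1.6,-3.0]},{"gripper":1.0,"offset":[0.032,-0.006,0.003],"rotation":[0.4,1.7,-3.1]},{"gripper":1.0,"offset":[0.032,-0.004,0.005],"rotation":[0.4,1.6,-3.0]},{"gripper":1.0,"offset":[0.032,-0.003,0.005],"rotation":[0.4,1.6,-3.0]},{"gripper":1.0,"offset":[0.032,-0.001,0.005],"rotation":[0.4,1.7,-3.1]},{"gripper":1.0,"offset":[0.031,0.001,0.007],"rotation":[0.4,1.6,-3.0]},{"gripper":1.0,"offset":[0.032,0.002,0.008],"rotation":[0.4,1.6,-3.1]},{"gripper":1.0,"offset":[0.03,0.004,0.009],"rotation":[0.4,1.7,-3.0]},{"gripper":1.0,"offset":[0.031,0.006,0.009],"rotation":[0.4,1.6,-3.0]},{"gripper":1.0,"offset":[0.009,0.002,0.027],"rotation":[0.0,6.0,0.0]},{"gripper":1.0,"offset":[0.006,0.003,0.028],"rotation":[0.0,6.0,0.0]},{"gripper":1.0,"offset":[0.003,0.002,0.029],"rotation":[0.0,6.0,0.0]},{"gripper":1.0,"offset":[0.001,0.003,0.029],"rotation":[0.0,6.0,0.0]},{"gripper":1.0,"offset":[-0.003,0.002,0.029],"rotation":[0.0,6.0,0.0]}]
```

{"method": "jog_arm", "body": {
  "deltas": [
    {"gripper": 1, "offset": [0.024, -0.021, -0.004], "rotation": [0, 0, -2.9]},
    {"gripper": 1, "offset": [0.025, -0.021, -0.005], "rotation": [0, 0, -2.9]},
    {"gripper": 1, "offset": [0.026, -0.019, -0.004], "rotation": [0, 0, -2.9]},
    {"gripper": 1, "offset": [0.027, -0.017, -0.005], "rotation": [0, 0, -2.8]},
    {"gripper": 1, "offset": [0.028, -0.017, -0.004], "rotation": [0, 0, -2.9]},
    {"gripper": 1, "offset": [0.028, -0.014, -0.005], "rotation": [0, 0, -2.9]},
    {"gripper": 1, "offset": [0.029, -0.014, -0.004], "rotation": [0, 0, -2.9]},
    {"gripper": 1, "offset": [0.03, -0.012, -0.005], "rotation": [0, 0, -2.9]},
    {"gripper": 1, "offset": [0.031, -0.01, -0.004], "rotation": [0, 0, -2.9]},
    {"gripper": 1, "offset": [0.031, -0.009, -0.005], "rotation": [0, 0, -2.8]},
    {"gripper": 1, "offset": [0.031, -0.007, -0.004], "rotation": [0, 0, -2.9]},
    {"gripper": 1, "offset": [0.032, -0.006, -0.005], "rotation": [0, 0, -2.9]},
    {"gripper": 1, "offset": [0.032, -0.004, -0.004], "rotation": [0, 0, -2.9]},
    {"gripper": 1, "offset": [0.031, -0.008, 0.002], "rotation": [0.4, 1.6, -3]},
    {"gripper": 1, "offset": [0.032, -0.006, 0.003], "rotation": [0.4, 1.7, -3.1]},
    {"gripper": 1, "offset": [0.032, -0.004, 0.005], "rotation": [0.4, 1.6, -3]},
    {"gripper": 1, "offset": [0.032, -0.003, 0.005], "rotation": [0.4, 1.6, -3]},
    {"gripper": 1, "offset": [0.032, -0.001, 0.005], "rotation": [0.4, 1.7, -3.1]},
    {"gripper": 1, "offset": [0.031, 0.001, 0.007], "rotation": [0.4, 1.6, -3]},
    {"gripper": 1, "offset": [0.032, 0.002, 0.008], "rotation": [0.4, 1.6, -3.1]}
  ]
}}

```text
clock: 2.1
position: [0.4831, 0.0203, 0.2848]
ee_rot: [0.753, 0.65, 0.074, -0.071]
ft_force: [0.1, -0.4, 0.3]
grip_width: 0.995
grasp_force: 0.0
```

{"method": "jog_arm", "body": {
  "deltas": [
    {"gripper": 1, "offset": [0.03, 0.004, 0.009], "rotation": [0.4, 1.7, -3]},
    {"gripper": 1, "offset": [0.031, 0.006, 0.009], "rotation": [0.4, 1.6, -3]},
    {"gripper": 1, "offset": [0.009, 0.002, 0.015], "rotation": [0, 6, 0]},
    {"gripper": 1, "offset": [0.006, 0.003, 0.015], "rotation": [0, 6, 0]},
    {"gripper": 1, "offset": [0.003, 0.002, 0.015], "rotation": [0, 6, 0]},
    {"gripper": 1, "offset": [0.001, 0.003, 0.015], "rotation": [0, 6, 0]},
    {"gripper": 1, "offset": [-0.003, 0.002, 0.015], "rotation": [0, 6, 0]}
  ]
}}

```text
clock: 2.8
position: [0.5151, 0.1296, 0.2189]
ee_rot: [0.666, 0.639, 0.279, -0.266]
ft_force: [0.4, 0.3, 0.2]
grip_width: 0.998
grasp_force: 0.0
```

```bash
python3 -c "
from plan import *
where()
cv2.imwrite('pics/w1.png',imaging.camera('wrist'))
where()"
```

```text
t 2.8 a,b,z [-0.219   0.0116  0.2189] th 44.7 F [0.4 0.3 0.2] grip 0.998 0.0 j [ 0.7   0.27 -0.65  1.86 -0.69  1.18  0.33]
t 2.85 a,b,z [-0.2205  0.0101  0.2147] th 44.4 F [-3.  -2.6 -4.4] grip 1.0 0.0 j [ 0.7   0.27 -0.65  1.87 -0.69  1.18  0.34]
```

View pics/w1.png

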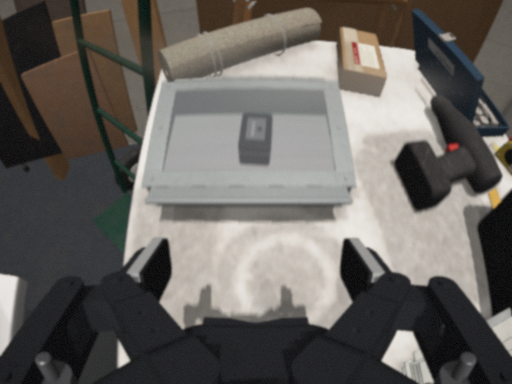

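The wrist view shows the locker with its lip along rows 185-203, cols 147-354. The pack is at about (256,137). I'll zoom in for precise corners.

Run:
```python
import cv2
im=cv2.imread("pics/w1.png")
c=cv2.resize(im[70:215,140:360],None,fx=3.6,fy=3.6,interpolation=cv2.INTER_CUBIC)
for i in range(0,220,10):
    x=int(i*3.6);cv2.putText(c,str(140+i),(x,8),0,.3,(0,0,255));c[::6,x]=(0,255,255)
for i in range(0,145,10):
    y=int(i*3.6);cv2.putText(c,str(70+i),(0,y+4),0,.3,(0,0,255));c[y,::6]=(0,255,255)
cv2.imwrite("pics/w1z.png",c)
```

```text
(no output)
```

View pics/w1z.png

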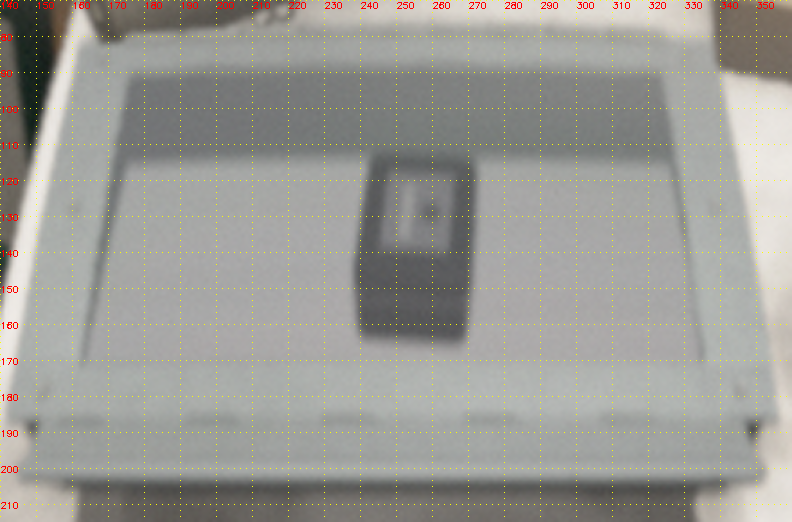

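```bash
cat >> plan.py <<'E'
def wproj(P,pose):
    m=CM["wrist"];K=m["camera_matrix"];H=m["hand_eye"];p,q=pose
    t=q.inv().apply(np.asarray(P)-p);c=H[:3,:3].T@(t-H[:3,3])
    x,y,z=c[0],-c[1],-c[2];th=np.arctan2(np.hypot(x,y),z);r=th*K[0,0];h=np.hypot(x,y)
    return np.array([K[0,2]+r*x/h,K[1,2]+r*y/h])
E
python3 - <<'E'
from plan import *
np.set_printoptions(precision=4,suppress=True)
pose=(np.array([.5151,.1296,.2189]),R.from_quat([.666,.639,.279,-.266]))
def fit(L,obs,p0,lab):
    f=lambda p:np.concatenate([wproj(w,pose)-o for w,o in zip(W(p,L),obs)])
    r=least_squares(f,p0,x_scale=[.01,.01,.05]);print(lab,r.x,np.degrees(r.x[2]),r.fun)
# locker local y+ -> image left? (-X world) = left
fit([(.087,.130,.085),(.087,-.130,.085),(-.111,.118,.064),(-.111,-.118,.064)],[(161,82),(337,82),(145.5,202),(352,202)],[.513,.349,1.53],"locker")
# battery: shrink a bit for rounded edges
fit([(.031,.021,.054),(.031,-.021,.054),(-.032,.021,.0095),(-.032,-.021,.0095)],[(242.5,113.5),(272,116),(240,164),(268.5,165)],[.525,.36,1.5],"batt")
E
```

```text
locker [0.5156 0.3513 1.533 ] 87.83407179085756 [ 2.1556 -1.0737 -1.4389 -1.9903  1.8716  1.7287 -2.32    1.2742]
batt [0.5257 0.3622 1.457 ] 83.47911211085626 [ 0.3402 -1.2732 -0.1201 -2.2326 -0.4376  1.1071  0.2316  1.8526]
```

```bash
sed -i 's/,b=.011):/,b=.012,h=83.5):/; s/z\],rot(th)$/z],rot(th,np.radians(h))/' plan.py; python3 -c "
from plan import *
where()
rows([loc(-.17,.10,52),loc(-.121,.034,52)])"
```

```text
t 2.85 a,b,z [-0.2205  0.0101  0.2147] th 44.4 F [-3.  -2.6 -4.4] grip 1.0 0.0 j [ 0.7   0.27 -0.65  1.87 -0.69  1.18  0.34]
7
[{"gripper":1.0,"offset":[-0.012,0.001,0.029],"rotation":[-0.7,-1.9,0.7]},{"gripper":1.0,"offset":[-0.01,0.0,0.03],"rotation":[-0.7,-1.9,0.6]},{"gripper":1.0,"offset":[-0.01,0.0,0.029],"rotation":[-0.7,-1.9,0.7]},{"gripper":1.0,"offset":[-0.009,0.0,0.03],"rotation":[-0.7,-1.9,0.7]},{"gripper":1.0,"offset":[-0.001,-0.001,0.028],"rotation":[0.0,0.0,0.0]},{"gripper":1.0,"offset":[0.0,-0.001,0.027],"rotation":[0.0,0.0,0.0]},{"gripper":1.0,"offset":[-0.001,-0.002,0.028],"rotation":[0.0,0.0,0.0]}]
```

{"method": "jog_arm", "body": {
  "deltas": [
    {"gripper": 1.0, "offset": [-0.012, 0.001, 0.029], "rotation": [-0.7, -1.9, 0.7]},
    {"gripper": 1.0, "offset": [-0.01, 0.0, 0.03], "rotation": [-0.7, -1.9, 0.6]},
    {"gripper": 1.0, "offset": [-0.01, 0.0, 0.029], "rotation": [-0.7, -1.9, 0.7]},
    {"gripper": 1.0, "offset": [-0.009, 0.0, 0.03], "rotation": [-0.7, -1.9, 0.7]},
    {"gripper": 1.0, "offset": [-0.001, -0.001, 0.028], "rotation": [0, 0, 0]},
    {"gripper": 1.0, "offset": [0, -0.001, 0.027], "rotation": [0, 0, 0]},
    {"gripper": 1.0, "offset": [-0.001, -0.002, 0.028], "rotation": [0, 0, 0]},
    {"gripper": 1.0, "offset": [0, 0, 0], "rotation": [0, 0, 0]}
  ]
}}

```text
clock: 3.65
position: [0.5184, 0.2292, 0.035]
ee_rot: [0.704, 0.633, 0.239, -0.214]
ft_force: [-0.9, 0.2, -0.3]
grip_width: 1.0
grasp_force: 0.0
```

```bash
python3 -c "
from plan import *
where()
s=rows([loc(-.105,.040,50),loc(-.105,.11,42)])
cv2.imwrite('pics/w2.png',imaging.camera('wrist'))"
```

```text
t 3.65 a,b,z [-0.1194  0.0105  0.035 ] th 52.6 F [-0.9  0.2 -0.3] grip 1.0 0.0 j [ 0.43  0.5  -0.66  2.   -0.57  0.64  0.2 ]
4
[{"gripper":1.0,"offset":[0.014,0.001,0.005],"rotation":[-0.1,2.6,0.4]},{"gripper":1.0,"offset":[0.015,0.0,-0.018],"rotation":[0.0,2.7,0.0]},{"gripper":1.0,"offset":[0.016,0.0,-0.017],"rotation":[0.0,2.6,0.0]},{"gripper":1.0,"offset":[0.017,-0.001,-0.017],"rotation":[0.0,2.7,0.0]}]
```

View pics/w2.png

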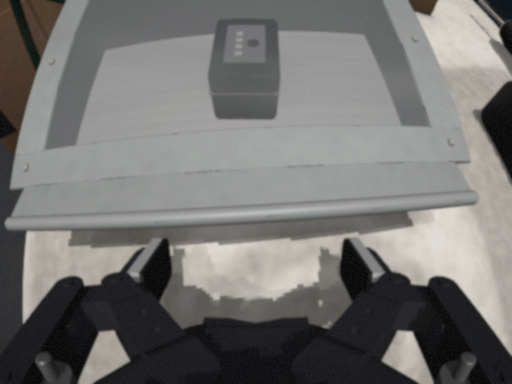

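The fingertips are at rows 240-300, just below and in front of the lip edge (row ~222), as intended. Lifting now.

{"method": "jog_arm", "body": {
  "deltas": [
    {"gripper": 1.0, "offset": [0.01, 0.001, 0.012], "rotation": [0, 1, 0.4]},
    {"gripper": 1.0, "offset": [0.015, 0.0, -0.01], "rotation": [0, 2.7, 0]},
    {"gripper": 1.0, "offset": [0.015, 0.0, -0.012], "rotation": [0, 2.7, 0]},
    {"gripper": 1.0, "offset": [0.017, -0.001, -0.015], "rotation": [0, 2.7, 0]},
    {"gripper": 1.0, "offset": [0, 0, 0], "rotation": [0, 0, 0]}
  ]
}}

```text
clock: 4.2
position: [0.5257, 0.2507, 0.0939]
ee_rot: [0.687, 0.61, 0.297, -0.261]
ft_force: [0.9, -3.2, -1.6]
grip_width: 1.0
grasp_force: 1.5
```

```bash
python3 -c "
from plan import *
where()
cv2.imwrite('pics/w3.png',np.hstack([imaging.camera('wrist')[:,100:420],imaging.camera('scene')[180:,90:410][:204].repeat(1,0) if 0 else cv2.resize(imaging.camera('scene')[190:350,110:260],(360,384))]))
where()"
```

```text
t 4.2 a,b,z [-0.0976  0.0169  0.0939] th 43.4 F [ 0.9 -3.2 -1.6] grip 1.0 1.5 j [ 0.57  0.49 -0.78  1.99 -0.73  0.71  0.31]
t 4.3 a,b,z [-0.0974  0.016   0.092 ] th 43.6 F [ 0.6 -3.1 -1.8] grip 1.0 1.4 j [ 0.57  0.49 -0.78  1.99 -0.72  0.71  0.31]
```

View pics/w3.png

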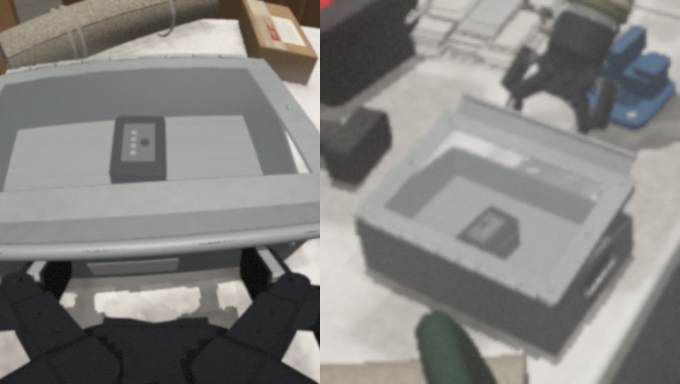

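Both fingers are under the lip and the flap is open roughly 15-20°. I'll follow the arc up.

```bash
python3 -c "
from plan import *
s=rows([loc(-.076,.161,36),loc(-.044,.195,28),loc(-.012,.220,25)],step=.022,deg=5)"
```

```text
9
[{"gripper":1.0,"offset":[0.016,-0.001,-0.008],"rotation":[0.1,1.9,0.0]},{"gripper":1.0,"offset":[0.017,-0.002,-0.008],"rotation":[0.1,1.9,0.0]},{"gripper":1.0,"offset":[0.016,-0.001,-0.007],"rotation":[0.1,1.9,-0.1]},{"gripper":1.0,"offset":[0.017,-0.001,-0.006],"rotation":[0.1,1.9,0.0]},{"gripper":1.0,"offset":[0.015,-0.001,0.002],"rotation":[0.0,2.7,0.0]},{"gripper":1.0,"offset":[0.016,-0.001,0.003],"rotation":[0.0,2.6,0.0]},{"gripper":1.0,"offset":[0.015,-0.001,0.003],"rotation":[0.0,2.7,0.0]},{"gripper":1.0,"offset":[0.018,-0.001,0.008],"rotation":[0.0,1.5,0.0]},{"gripper":1.0,"offset":[0.019,-0.001,0.009],"rotation":[0.0,1.5,0.0]}]
```

{"method": "jog_arm", "body": {
  "deltas": [
    {"gripper": 1.0, "offset": [0.016, -0.001, -0.008], "rotation": [0, 1.9, 0.0]},
    {"gripper": 1.0, "offset": [0.017, -0.002, -0.008], "rotation": [0, 1.9, 0.0]},
    {"gripper": 1.0, "offset": [0.016, -0.001, -0.007], "rotation": [0, 1.9, 0]},
    {"gripper": 1.0, "offset": [0.017, -0.001, -0.006], "rotation": [0, 1.9, 0.0]},
    {"gripper": 1.0, "offset": [0.015, -0.001, 0.002], "rotation": [0.0, 2.7, 0.0]},
    {"gripper": 1.0, "offset": [0.016, -0.001, 0.003], "rotation": [0.0, 2.6, 0.0]},
    {"gripper": 1.0, "offset": [0.015, -0.001, 0.003], "rotation": [0.0, 2.7, 0.0]},
    {"gripper": 1.0, "offset": [0.018, -0.001, 0.008], "rotation": [0.0, 1.5, 0.0]},
    {"gripper": 1.0, "offset": [0.019, -0.001, 0.009], "rotation": [0.0, 1.5, 0.0]},
    {"gripper": 1.0, "offset": [0, 0, 0], "rotation": [0, 0, 0]}
  ]
}}

```text
clock: 5.3
position: [0.5224, 0.3405, 0.2219]
ee_rot: [0.628, 0.561, 0.403, -0.358]
ft_force: [-0.9, -1.3, 0.3]
grip_width: 1.002
grasp_force: 0.6
```

```bash
python3 -c "
from plan import *
where()
cv2.imwrite('pics/w4.png',np.hstack([imaging.camera('wrist')[:,100:420],cv2.resize(imaging.camera('scene')[170:330,110:260],(360,384))]))
where()
rows([loc(.024,.199,25),loc(.039,.162,25),loc(.050,.134,25)],step=.022,deg=5)"
```

```text
t 5.3 a,b,z [-0.008   0.0096  0.2219] th 24.8 F [-0.9 -1.3  0.3] grip 1.002 0.6 j [ 0.7   0.48 -1.01  1.98 -1.05  0.79  0.46]
t 5.4 a,b,z [-0.0104  0.0102  0.2202] th 24.9 F [-0.7 -1.1 -0.9] grip 1.002 0.5 j [ 0.7   0.48 -1.01  1.98 -1.05  0.79  0.46]
6
[{"gripper":1.0,"offset":[-0.002,0.0,0.02],"rotation":[0.1,0.0,0.0]},{"gripper":1.0,"offset":[-0.003,-0.001,0.02],"rotation":[0.1,-0.1,0.0]},{"gripper":1.0,"offset":[-0.013,0.0,0.015],"rotation":[0.0,0.0,0.0]},{"gripper":1.0,"offset":[-0.014,-0.001,0.014],"rotation":[0.0,0.0,0.0]},{"gripper":1.0,"offset":[-0.01,0.0,0.011],"rotation":[0.0,0.0,0.0]},{"gripper":1.0,"offset":[-0.011,-0.001,0.011],"rotation":[0.0,0.0,0.0]}]
```

View pics/w4.png

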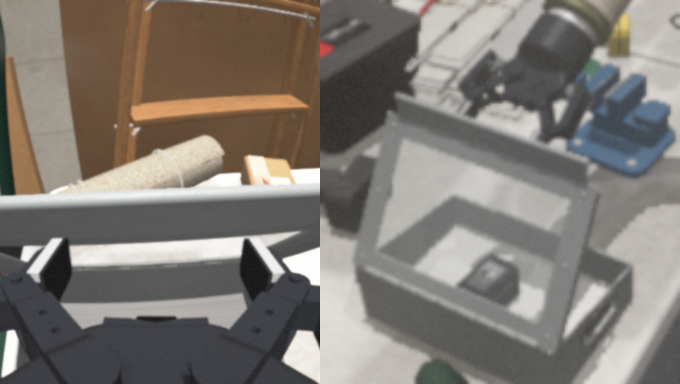

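The flap stands open at about 55°, held by the fingertips, and the pack is visible inside. Next I'll push deeper under it.

{"method": "jog_arm", "body": {
  "deltas": [
    {"gripper": 1.0, "offset": [-0.002, 0.0, 0.02], "rotation": [0, 0, 0]},
    {"gripper": 1.0, "offset": [-0.003, 0, 0.02], "rotation": [0, 0, 0]},
    {"gripper": 1.0, "offset": [-0.013, 0.0, 0.015], "rotation": [0, 0, 0]},
    {"gripper": 1.0, "offset": [-0.014, -0.001, 0.014], "rotation": [0, 0, 0]},
    {"gripper": 1.0, "offset": [0, 0.0, 0.0], "rotation": [0, 0, 0]}
  ]
}}

```text
clock: 5.9
position: [0.5272, 0.3861, 0.1596]
ee_rot: [0.631, 0.56, 0.401, -0.358]
ft_force: [-0.9, -1.8, -2.3]
grip_width: 1.002
grasp_force: 0.7
```

```bash
python3 -c "
from plan import *
where()
rows([loc(.050,.134,25),loc(.060,.112,25)],step=.022,deg=5)"
```

```text
t 5.9 a,b,z [0.0378 0.0125 0.1596] th 25.0 F [-0.9 -1.8 -2.3] grip 1.002 0.7 j [ 0.58  0.65 -0.99  1.98 -1.07  0.61  0.55]
4
[{"gripper":1.0,"offset":[-0.009,-0.001,0.011],"rotation":[0.1,0.0,-0.1]},{"gripper":1.0,"offset":[-0.009,0.0,0.011],"rotation":[0.0,0.0,-0.1]},{"gripper":1.0,"offset":[-0.008,-0.001,0.009],"rotation":[0.0,0.0,0.0]},{"gripper":1.0,"offset":[-0.008,0.0,0.009],"rotation":[0.0,0.0,0.0]}]
```

{"method": "jog_arm", "body": {
  "deltas": [
    {"gripper": 1.0, "offset": [-0.009, -0.001, 0.011], "rotation": [0, 0, 0]},
    {"gripper": 1.0, "offset": [-0.009, 0.0, 0.011], "rotation": [0, 0, 0]},
    {"gripper": 1.0, "offset": [-0.008, 0, 0.009], "rotation": [0, 0, 0]},
    {"gripper": 1.0, "offset": [-0.008, 0.0, 0.009], "rotation": [0, 0, 0]},
    {"gripper": 1.0, "offset": [0, 0.0, 0.0], "rotation": [0, 0, 0]}
  ]
}}

```text
clock: 6.4
position: [0.5301, 0.4075, 0.1131]
ee_rot: [0.63, 0.56, 0.402, -0.357]
ft_force: [-0.1, -1.0, -3.7]
grip_width: 0.999
grasp_force: 1.7
```

```bash
python3 -c "
from plan import *
where()
rows([loc(.040,.085,35),loc(.018,.045,45)],step=.015,deg=5)"
```

```text
t 6.4 a,b,z [0.0593 0.0144 0.1131] th 25.0 F [-0.1 -1.  -3.7] grip 0.999 1.7 j [ 0.52  0.77 -0.98  1.97 -1.08  0.51  0.65]
7
[{"gripper":1.0,"offset":[-0.011,0.0,-0.002],"rotation":[0.1,-3.3,0.0]},{"gripper":1.0,"offset":[-0.012,-0.001,-0.001],"rotation":[0.1,-3.4,-0.1]},{"gripper":1.0,"offset":[-0.011,0.0,-0.001],"rotation":[0.0,-3.3,0.0]},{"gripper":1.0,"offset":[-0.011,0.0,0.001],"rotation":[0.0,-2.5,0.0]},{"gripper":1.0,"offset":[-0.012,0.001,0.002],"rotation":[0.0,-2.5,0.0]},{"gripper":1.0,"offset":[-0.011,0.0,0.002],"rotation":[0.0,-2.5,0.0]},{"gripper":1.0,"offset":[-0.011,0.001,0.003],"rotation":[0.0,-2.5,0.0]}]
```

{"method": "jog_arm", "body": {
  "deltas": [
    {"gripper": 1.0, "offset": [-0.011, 0.0, -0.002], "rotation": [0, -3.3, 0.0]},
    {"gripper": 1.0, "offset": [-0.012, -0.001, -0.001], "rotation": [0, -3.4, 0]},
    {"gripper": 1.0, "offset": [-0.011, 0.0, -0.001], "rotation": [0.0, -3.3, 0.0]},
    {"gripper": 1.0, "offset": [-0.011, 0.0, 0.001], "rotation": [0.0, -2.5, 0.0]},
    {"gripper": 1.0, "offset": [-0.012, 0, 0.002], "rotation": [0.0, -2.5, 0.0]},
    {"gripper": 1.0, "offset": [-0.011, 0.0, 0.002], "rotation": [0.0, -2.5, 0.0]},
    {"gripper": 1.0, "offset": [-0.011, 0, 0.003], "rotation": [0.0, -2.5, 0.0]},
    {"gripper": 1.0, "offset": [0, 0.0, 0.0], "rotation": [0, 0, 0]}
  ]
}}

```text
clock: 7.2
position: [0.5241, 0.3672, 0.0469]
ee_rot: [0.69, 0.614, 0.287, -0.254]
ft_force: [0.3, -0.7, -1.4]
grip_width: 1.002
grasp_force: 0.0
```

```bash
python3 -c "
from plan import *
where()
cv2.imwrite('pics/w5.png',imaging.camera('wrist'));cv2.imwrite('pics/s5.png',imaging.camera('scene'))
rows([loc(.018,.033,45)],step=.015,deg=5)"
```

```text
t 7.2 a,b,z [0.0188 0.0102 0.0469] th 45.0 F [ 0.3 -0.7 -1.4] grip 1.002 0.0 j [ 0.23  0.57 -0.68  1.96 -0.81  0.5   0.26]
1
[{"gripper":1.0,"offset":[-0.01,0.002,0.009],"rotation":[0.2,-0.2,-0.1]}]
```

{"method": "jog_arm", "body": {
  "deltas": [
    {"gripper": 1.0, "offset": [-0.01, 0.002, 0.009], "rotation": [0, 0, 0]},
    {"gripper": 1.0, "offset": [0, 0, 0], "rotation": [0, 0, 0]},
    {"gripper": 0.4, "offset": [0, 0, 0], "rotation": [0, 0, 0]},
    {"gripper": 0.4, "offset": [0, 0, 0], "rotation": [0, 0, 0]},
    {"gripper": 0.4, "offset": [0, 0, 0], "rotation": [0, 0, 0]},
    {"gripper": 0.4, "offset": [0, 0, 0], "rotation": [0, 0, 0]},
    {"gripper": 0.4, "offset": [0, 0, 0], "rotation": [0, 0, 0]},
    {"gripper": 0.4, "offset": [0, 0, 0], "rotation": [0, 0, 0]}
  ],
  "newtons": 40
}}

```text
clock: 8.1
position: [0.5263, 0.3663, 0.0333]
ee_rot: [0.69, 0.614, 0.287, -0.254]
ft_force: [-2.3, -5.0, 7.2]
grip_width: 0.509
grasp_force: 41.3
```

```bash
python3 -c "
from plan import *
where()"
```

```text
t 8.1 a,b,z [0.0179 0.0124 0.0333] th 44.9 F [-2.3 -5.   7.2] grip 0.509 41.3 j [ 0.23  0.6  -0.68  1.95 -0.81  0.49  0.29]
```

```bash
python3 -c "
from plan import *
s=rows([loc(.015,.05,45),loc(-.025,.118,45),loc(-.165,.122,45)],step=.015,deg=5,g=.4)"
```

```text
18
[{"gripper":0.4,"offset":[0.005,0.0,-0.007],"rotation":[0.1,-0.1,0.0]},{"gripper":0.4,"offset":[0.005,0.0,-0.007],"rotation":[0.1,0.0,-0.1]},{"gripper":0.4,"offset":[0.003,0.0,-0.013],"rotation":[0.0,0.0,0.0]},{"gripper":0.4,"offset":[0.004,0.001,-0.012],"rotation":[0.0,0.0,0.0]},{"gripper":0.4,"offset":[0.003,0.0,-0.013],"rotation":[0.0,0.0,0.0]},{"gripper":0.4,"offset":[0.003,0.001,-0.013],"rotation":[0.0,0.0,0.0]},{"gripper":0.4,"offset":[0.003,0.0,-0.012],"rotation":[0.0,0.0,0.0]},{"gripper":0.4,"offset":[0.004,0.001,-0.013],"rotation":[0.0,0.0,0.0]},{"gripper":0.4,"offset":[-0.01,0.001,-0.01],"rotation":[0.0,0.0,0.0]},{"gripper":0.4,"offset":[-0.009,0.001,-0.01],"rotation":[0.0,0.0,0.0]},{"gripper":0.4,"offset":[-0.01,0.001,-0.011],"rotation":[0.0,0.0,0.0]},{"gripper":0.4,"offset":[-0.01,0.001,-0.01],"rotation":[0.0,0.0,0.0]},{"gripper":0.4,"offset":[-0.009,0.001,-0.01],"rotation":[0.0,0.0,0.0]},{"gripper":0.4,"offset":[-0.01,0.001,-0.01],"rotation":[0.0,0.0,0.0]},{"gripper":0.4,"offset":[-0.009,0.001,-0.01],"rotation":[0.0,0.0,0.0]},{"gripper":0.4,"offset":[-0.01,0.001,-0.01],"rotation":[0.0,0.0,0.0]},{"gripper":0.4,"offset":[-0.01,0.001,-0.011],"rotation":[0.0,0.0,0.0]},{"gripper":0.4,"offset":[-0.009,0.0,-0.01],"rotation":[0.0,0.0,0.0]}]
```

{"method": "jog_arm", "body": {
  "deltas": [
    {"gripper": 0.4, "offset": [0.005, 0.0, -0.007], "rotation": [0, 0, 0]},
    {"gripper": 0.4, "offset": [0.005, 0.0, -0.007], "rotation": [0, 0, 0]},
    {"gripper": 0.4, "offset": [0.003, 0.0, -0.013], "rotation": [0, 0, 0]},
    {"gripper": 0.4, "offset": [0.004, 0, -0.012], "rotation": [0, 0, 0]},
    {"gripper": 0.4, "offset": [0.003, 0.0, -0.013], "rotation": [0, 0, 0]},
    {"gripper": 0.4, "offset": [0.003, 0.001, -0.013], "rotation": [0, 0, 0]},
    {"gripper": 0.4, "offset": [0.003, 0.0, -0.012], "rotation": [0, 0, 0]},
    {"gripper": 0.4, "offset": [0.004, 0.001, -0.013], "rotation": [0, 0, 0]},
    {"gripper": 0.4, "offset": [0, 0, 0], "rotation": [0, 0, 0]}
  ]
}}

```text
clock: 9.0
position: [0.5242, 0.3224, 0.119]
ee_rot: [0.69, 0.614, 0.288, -0.253]
ft_force: [1.3, -2.2, -4.6]
grip_width: 0.508
grasp_force: 41.3
```

```bash
python3 -c "
from plan import *
where()"
```

```text
t 9.0 a,b,z [-0.026   0.0122  0.119 ] th 44.9 F [ 1.3 -2.2 -4.6] grip 0.508 41.3 j [ 0.32  0.4  -0.66  1.96 -0.8   0.68  0.21]
```

Holding the pack. Now pulling it out.

{"method": "jog_arm", "body": {
  "deltas": [
    {"gripper": 0.4, "offset": [-0.01, 0.001, -0.01], "rotation": [0, 0, 0]},
    {"gripper": 0.4, "offset": [-0.01, 0.001, -0.01], "rotation": [0, 0, 0]},
    {"gripper": 0.4, "offset": [-0.01, 0.001, -0.011], "rotation": [0, 0, 0]},
    {"gripper": 0.4, "offset": [-0.01, 0.001, -0.01], "rotation": [0, 0, 0]},
    {"gripper": 0.4, "offset": [-0.01, 0.001, -0.01], "rotation": [0, 0, 0]},
    {"gripper": 0.4, "offset": [-0.01, 0.001, -0.01], "rotation": [0, 0, 0]},
    {"gripper": 0.4, "offset": [-0.009, 0.001, -0.01], "rotation": [0, 0, 0]},
    {"gripper": 0.4, "offset": [-0.01, 0.001, -0.01], "rotation": [0, 0, 0]},
    {"gripper": 0.4, "offset": [-0.01, 0.001, -0.011], "rotation": [0, 0, 0]},
    {"gripper": 0.4, "offset": [-0.009, 0, -0.01], "rotation": [0, 0, 0]},
    {"gripper": 0.4, "offset": [-0.002, 0, -0.005], "rotation": [0, 0, 0]},
    {"gripper": 0.4, "offset": [0, 0, -0.02], "rotation": [0, 0, 0]},
    {"gripper": 0.4, "offset": [0.01, 0, -0.02], "rotation": [0, 0, 0]},
    {"gripper": 0.4, "offset": [0.02, 0, -0.02], "rotation": [0, 0, 0]},
    {"gripper": 0.4, "offset": [0.02, 0, -0.02], "rotation": [0, 0, 0]},
    {"gripper": 0.4, "offset": [0.02, 0, -0.02], "rotation": [0, 0, 0]},
    {"gripper": 0.4, "offset": [0, 0, 0], "rotation": [0, 0, 0]}
  ]
}}

```text
clock: 10.7
position: [0.5134, 0.1565, 0.2461]
ee_rot: [0.689, 0.615, 0.289, -0.252]
ft_force: [0.0, 0.5, -3.3]
grip_width: 0.509
grasp_force: 42.4
```

```bash
python3 -c "
from plan import *
where();print(manip.get_obs()['position'])
im=imaging.camera('top');cv2.imwrite('pics/t6.png',im);cv2.imwrite('pics/w6.png',imaging.camera('wrist'))
o=cv2.imread('pics/top0.png');r=np.s_[160:240,105:176];print('locker diff',cv2.absdiff(im,o)[r].mean(axis=(0,1)), cv2.absdiff(im,o)[160:236,165:175].mean())"
```

```text
t 10.7 a,b,z [-0.1922  0.0087  0.2461] th 44.9 F [ 0.   0.5 -3.3] grip 0.509 42.4 j [ 0.6   0.16 -0.58  1.9  -0.77  1.16  0.26]
[0.51338432 0.15649351 0.24611525]
locker diff [5.76496479 5.79524648 5.74630282] 2.3986842105263158
```

```bash
python3 -c "
from plan import *
q=rot(45,np.radians(83.5))
s=rows([([.47,-.13,.25],q),([.47,-.13,.06],q),([.47,-.13,.027],q)],step=.03,deg=5,g=.4)"
```

```text
19
[{"gripper":0.4,"offset":[-0.02,-0.001,-0.021],"rotation":[0.0,0.0,0.0]},{"gripper":0.4,"offset":[-0.02,-0.001,-0.021],"rotation":[0.0,0.0,0.0]},{"gripper":0.4,"offset":[-0.02,0.0,-0.021],"rotation":[0.1,0.0,0.0]},{"gripper":0.4,"offset":[-0.019,-0.001,-0.021],"rotation":[0.0,0.0,0.0]},{"gripper":0.4,"offset":[-0.02,-0.001,-0.021],"rotation":[0.0,0.0,0.0]},{"gripper":0.4,"offset":[-0.02,-0.001,-0.021],"rotation":[0.0,0.0,0.0]},{"gripper":0.4,"offset":[-0.02,-0.001,-0.021],"rotation":[0.1,0.0,0.0]},{"gripper":0.4,"offset":[-0.02,-0.001,-0.021],"rotation":[0.0,0.0,0.0]},{"gripper":0.4,"offset":[-0.02,-0.001,-0.021],"rotation":[0.0,-0.1,0.0]},{"gripper":0.4,"offset":[-0.02,-0.001,-0.021],"rotation":[0.0,0.0,0.0]},{"gripper":0.4,"offset":[-0.019,0.0,0.019],"rotation":[0.0,0.0,0.0]},{"gripper":0.4,"offset":[-0.019,0.0,0.019],"rotation":[0.0,0.0,0.0]},{"gripper":0.4,"offset":[-0.019,0.0,0.02],"rotation":[0.0,0.0,0.0]},{"gripper":0.4,"offset":[-0.02,0.0,0.019],"rotation":[0.0,0.0,0.0]},{"gripper":0.4,"offset":[-0.019,0.0,0.019],"rotation":[0.0,0.0,0.0]},{"gripper":0.4,"offset":[-0.019,0.0,0.019],"rotation":[0.0,0.0,0.0]},{"gripper":0.4,"offset":[-0.019,0.0,0.019],"rotation":[0.0,0.0,0.0]},{"gripper":0.4,"offset":[-0.012,0.0,0.012],"rotation":[0.0,0.0,0.0]},{"gripper":0.4,"offset":[-0.011,0.0,0.012],"rotation":[0.0,0.0,0.0]}]
```

{"method": "jog_arm", "body": {
  "deltas": [
    {"gripper": 0.4, "offset": [-0.02, -0.001, -0.021], "rotation": [0, 0, 0]},
    {"gripper": 0.4, "offset": [-0.02, -0.001, -0.021], "rotation": [0, 0, 0]},
    {"gripper": 0.4, "offset": [-0.02, 0, -0.021], "rotation": [0, 0, 0]},
    {"gripper": 0.4, "offset": [-0.019, -0.001, -0.021], "rotation": [0, 0, 0]},
    {"gripper": 0.4, "offset": [-0.02, -0.001, -0.021], "rotation": [0, 0, 0]},
    {"gripper": 0.4, "offset": [-0.02, -0.001, -0.021], "rotation": [0, 0, 0]},
    {"gripper": 0.4, "offset": [-0.02, -0.001, -0.021], "rotation": [0, 0, 0]},
    {"gripper": 0.4, "offset": [-0.02, -0.001, -0.021], "rotation": [0, 0, 0]},
    {"gripper": 0.4, "offset": [-0.02, -0.001, -0.021], "rotation": [0, 0, 0]},
    {"gripper": 0.4, "offset": [-0.02, -0.001, -0.021], "rotation": [0, 0, 0]},
    {"gripper": 0.4, "offset": [-0.019, 0, 0.019], "rotation": [0, 0, 0]},
    {"gripper": 0.4, "offset": [-0.019, 0, 0.019], "rotation": [0, 0, 0]},
    {"gripper": 0.4, "offset": [-0.019, 0, 0.02], "rotation": [0, 0, 0]},
    {"gripper": 0.4, "offset": [-0.02, 0, 0.019], "rotation": [0, 0, 0]},
    {"gripper": 0.4, "offset": [-0.019, 0, 0.019], "rotation": [0, 0, 0]},
    {"gripper": 0.4, "offset": [0, 0, 0], "rotation": [0, 0, 0]},
    {"gripper": 0.4, "offset": [0, 0, 0], "rotation": [0, 0, 0]}
  ]
}}

```text
clock: 12.5
position: [0.4691, -0.1295, 0.1136]
ee_rot: [0.69, 0.613, 0.287, -0.255]
ft_force: [-0.1, 0.3, -3.5]
grip_width: 0.506
grasp_force: 42.1
```

```bash
python3 -c "
from plan import *
where();print(manip.get_obs()['position'])
q=rot(45,np.radians(83.5))
s=rows([([.47,-.13,.04],q),([.47,-.13,.026],q)],step=.02,deg=5,g=.4)"
```

```text
t 12.5 a,b,z [-0.4798 -0.023   0.1136] th 44.8 F [-0.1  0.3 -3.5] grip 0.506 42.1 j [ 0.88  0.47 -0.33  1.8  -0.57  1.32  0.71]
[ 0.46914573 -0.1294811   0.11362764]
5
[{"gripper":0.4,"offset":[-0.013,0.0,0.013],"rotation":[0.0,0.0,0.0]},{"gripper":0.4,"offset":[-0.013,0.0,0.013],"rotation":[0.1,-0.1,-0.1]},{"gripper":0.4,"offset":[-0.013,0.001,0.013],"rotation":[0.0,0.0,0.0]},{"gripper":0.4,"offset":[-0.013,0.0,0.013],"rotation":[0.0,-0.1,-0.1]},{"gripper":0.4,"offset":[-0.01,0.0,0.01],"rotation":[0.0,0.0,0.0]}]
```

{"method": "jog_arm", "body": {
  "deltas": [
    {"gripper": 0.4, "offset": [-0.013, 0, 0.013], "rotation": [0, 0, 0]},
    {"gripper": 0.4, "offset": [-0.013, 0, 0.013], "rotation": [0, 0, 0]},
    {"gripper": 0.4, "offset": [-0.013, 0.001, 0.013], "rotation": [0, 0, 0]},
    {"gripper": 0.4, "offset": [-0.013, 0, 0.013], "rotation": [0, 0, 0]},
    {"gripper": 0.4, "offset": [-0.008, 0, 0.008], "rotation": [0, 0, 0]},
    {"gripper": 0.4, "offset": [0, 0, 0], "rotation": [0, 0, 0]},
    {"gripper": 0.4, "offset": [0, 0, 0], "rotation": [0, 0, 0]}
  ]
}}

```text
clock: 13.2
position: [0.4707, -0.13, 0.0292]
ee_rot: [0.69, 0.614, 0.287, -0.254]
ft_force: [0.4, 0.2, -2.6]
grip_width: 0.508
grasp_force: 42.2
```

{"method": "jog_arm", "body": {
  "deltas": [
    {"gripper": 0.4, "offset": [-0.001, 0, 0.001], "rotation": [0, 0, 0]},
    {"gripper": 0.4, "offset": [-0.001, 0, 0.001], "rotation": [0, 0, 0]},
    {"gripper": 0.4, "offset": [0, 0, 0], "rotation": [0, 0, 0]},
    {"gripper": 0.4, "offset": [0, 0, 0], "rotation": [0, 0, 0]}
  ]
}}

```text
clock: 13.6
position: [0.4707, -0.1301, 0.0264]
ee_rot: [0.69, 0.614, 0.287, -0.254]
ft_force: [-0.7, 0.6, -4.1]
grip_width: 0.515
grasp_force: 42.2
```

{"method": "jog_arm", "body": {
  "deltas": [
    {"gripper": 0.4, "offset": [-0.001, 0, 0.001], "rotation": [0, 0, 0]},
    {"gripper": 0.4, "offset": [0, 0, 0], "rotation": [0, 0, 0]},
    {"gripper": 0.4, "offset": [0, 0, 0], "rotation": [0, 0, 0]}
  ]
}}

```text
clock: 13.9
position: [0.4708, -0.1301, 0.0252]
ee_rot: [0.69, 0.614, 0.287, -0.254]
ft_force: [-2.0, -1.5, 3.7]
grip_width: 0.511
grasp_force: 42.8
```

The pack touches the table. Releasing and backing off along the tool axis.

{"method": "jog_arm", "body": {
  "deltas": [
    {"gripper": 0.7, "offset": [0, 0, 0], "rotation": [0, 0, 0]},
    {"gripper": 1, "offset": [0, 0, 0], "rotation": [0, 0, 0]},
    {"gripper": 1, "offset": [0, 0, 0], "rotation": [0, 0, 0]},
    {"gripper": 1, "offset": [0, 0, 0], "rotation": [0, 0, 0]},
    {"gripper": 1, "offset": [0, 0, 0], "rotation": [0, 0, 0]},
    {"gripper": 1, "offset": [0, 0, -0.02], "rotation": [0, 0, 0]},
    {"gripper": 1, "offset": [0, 0, -0.03], "rotation": [0, 0, 0]},
    {"gripper": 1, "offset": [0, 0, -0.03], "rotation": [0, 0, 0]},
    {"gripper": 1, "offset": [0, 0, -0.03], "rotation": [0, 0, 0]},
    {"gripper": 1, "offset": [0, 0, -0.03], "rotation": [0, 0, 0]},
    {"gripper": 1, "offset": [0, 0, -0.03], "rotation": [0, 0, 0]},
    {"gripper": 1, "offset": [0, 0, 0], "rotation": [0, 0, 0]},
    {"gripper": 1, "offset": [0, 0, 0], "rotation": [0, 0, 0]}
  ]
}}

```text
clock: 15.2
position: [0.4564, -0.2495, 0.1446]
ee_rot: [0.69, 0.614, 0.287, -0.254]
ft_force: [0.5, 0.2, 0.4]
grip_width: 1.001
grasp_force: 0.0
```

Run:
```python
from plan import *
o=manip.get_obs();np.savez('w7.npz',p=o['position'],q=o['ee_rot']);print(o['position'],np.round(o['ft_force'],1))
cv2.imwrite('pics/w7.png',imaging.camera('wrist'))
# predicted pack: long-axis along heading, centre at G
pose=(np.array(o['position']),R.from_quat(o['ee_rot']))
psi=np.radians(83.5);c=np.array([.4708-.0057*np.cos(psi),-.1301-.0057*np.sin(psi)]);print(c)
q=np.array([wproj(w,pose) for w in W([*c,psi],box(.064,.044,0,.046))]);print(np.round(q))
```

```text
[ 0.45635437 -0.24954207  0.14460334] [0.5 0.2 0.4]
[ 0.47015474 -0.13576336]
[[277. 222.]
 [280. 201.]
 [235. 222.]
 [232. 202.]
 [275. 171.]
 [277. 146.]
 [237. 171.]
 [234. 146.]]
```

```bash
cat > seg.py <<'E'
from plan import *
np.set_printoptions(precision=4,suppress=True)
def segfit(png,pose,p0,L,thr=115,pad=14,sc=6,rmax=400):
    g=cv2.cvtColor(cv2.imread(png),cv2.COLOR_BGR2GRAY).astype(float)
    q=np.array([wproj(w,pose) for w in W(p0,L)]);u0,v0=(q.min(0)-pad).astype(int);u1,v1=(q.max(0)+pad).astype(int);v1=min(v1,rmax)
    m=1/(1+np.exp((g[v0:v1,u0:u1]-thr)/6));print("roi",u0,u1,v0,v1,"border dark",m[0].mean(),m[-1].mean(),m[:,0].mean(),m[:,-1].mean());print(g[v0:v1:6,u0:u1:6].astype(int))
    def c(p):
        q=np.array([wproj(w,pose) for w in W(p,L)])-(u0,v0);k=np.zeros((m.shape[0]*sc,m.shape[1]*sc),np.uint8)
        cv2.fillConvexPoly(k,cv2.convexHull(((q+.5)*sc).astype(np.int32)),255)
        return np.abs(cv2.resize(k,m.shape[::-1],interpolation=cv2.INTER_AREA)/255.-m).mean()
    p0=np.asarray(p0);best=min((minimize(c,p0,method="Nelder-Mead",options=dict(initial_simplex=p0+np.array([[0,0,d],[.008,0,d],[0,.008,d],[-.004,-.004,d+.12]]))) for d in(-.12,-.04,.04)),key=lambda s:s.fun)
    print("fit",best.x,np.degrees(best.x[2]),best.fun,m.mean());return best.x
E
python3 - <<'E'
from seg import *
d=np.load('w7.npz');pose=(d['p'],R.from_quat(d['q']))
segfit('pics/w7.png',pose,[.4702,-.1358,np.radians(83.5)],box(.063,.043,.001,.045),rmax=232)
E
```

```text
roi 218 293 133 232 border dark 4.267502887442132e-08 2.121627190649939e-07 6.913505071310871e-08 7.037870820483179e-09
[[225 225 214 208 215 219 217 221 225 225 227 221 225]
 [209 202 210 203 206 198 211 220 231 237 237 235 236]
 [206 211 207 203 211 202 212 209 228 236 236 233 236]
 [217 219 214  71  32  33  33  34  35  38 231 238 240]
 [216 216 217  35  88 144 143 141 142  30 219 238 240]
 [211 217 215  27  96 163 176 150 149  34 208 235 239]
 [216 216 211  32  97 164 175 136 149  37 186 234 237]
 [215 222 218  32 108 168 178  51 150  34 160 231 235]
 [216 223 218  31 121 174 173 151 151  35 141 225 234]
 [222 215 208  35 134 154 152 154 153  38 133 225 234]
 [217 215 204  33  34  37  36  41  39  39 116 220 231]
 [216 211 211  33  35  31  36  37  37  36 101 213 227]
 [219 215 218  11  10  18   7  13   7  12 144 205 227]
 [214 217 207  32  26  23  22  22  26  21 186 208 226]
 [212 219 209  22  12  15   9  15  16  10 198 209 219]
 [215 214 214 207 204 211 213 206 205 209 209 221 217]
 [215 210 206 204 207 213 211 216 209 203 202 222 217]]
fit [ 0.4693 -0.1351  1.4491] 83.02791394986767 0.13692850903771644 0.3049556453313981
```

Run:
```python
import seg,cv2,numpy as np
from seg import *
d=np.load('w7.npz');pose=(d['p'],R.from_quat(d['q']))
g=cv2.cvtColor(cv2.imread('pics/w7.png'),cv2.COLOR_BGR2GRAY)
k=np.zeros_like(g);b=np.zeros_like(g);b[140:228,222:288]=(g[140:228,222:288]<80)*255
cs,_=cv2.findContours(b,cv2.RETR_EXTERNAL,cv2.CHAIN_APPROX_NONE);cs=max(cs,key=cv2.contourArea);cv2.drawContours(k,[cs],-1,255,-1)
print(cv2.boundingRect(cs),cv2.contourArea(cs));cv2.imwrite('m7.png',cv2.cvtColor(255-k,cv2.COLOR_GRAY2BGR))
segfit('m7.png',pose,[.4695,-.1352,np.radians(83.5)],box(.063,.043,.001,.045),rmax=232)
p,q=manip.get_obs()['position'],None
```

```text
(233, 150, 45, 70) 2862.5
roi 218 292 132 232 border dark 7.352958060913179e-11 7.352958060913179e-11 7.35295806091318e-11 7.35295806091318e-11
[[255 255 255 255 255 255 255 255 255 255 255 255 255]
 [255 255 255 255 255 255 255 255 255 255 255 255 255]
 [255 255 255 255 255 255 255 255 255 255 255 255 255]
 [255 255 255 255   0   0   0   0   0   0 255 255 255]
 [255 255 255   0   0   0   0   0   0   0 255 255 255]
 [255 255 255   0   0   0   0   0   0   0 255 255 255]
 [255 255 255   0   0   0   0   0   0   0 255 255 255]
 [255 255 255   0   0   0   0   0   0   0 255 255 255]
 [255 255 255   0   0   0   0   0   0   0 255 255 255]
 [255 255 255   0   0   0   0   0   0   0 255 255 255]
 [255 255 255   0   0   0   0   0   0   0 255 255 255]
 [255 255 255   0   0   0   0   0   0   0 255 255 255]
 [255 255 255   0   0   0   0   0   0   0 255 255 255]
 [255 255 255   0   0   0   0   0   0   0 255 255 255]
 [255 255 255   0   0   0   0   0   0   0 255 255 255]
 [255 255 255 255 255 255 255 255 255 255 255 255 255]
 [255 255 255 255 255 255 255 255 255 255 255 255 255]]
fit [ 0.4694 -0.1335  1.4559] 83.41816930310961 0.03992634004235779 0.4012162143574105
```

```bash
python3 -c "
from plan import *
where()
s=rows([([.463,-.19,.19],rot(70,np.radians(50))),([.4696,-.1345,.17],rot(90,np.radians(-6.6)))],step=.03,deg=7.5)"
```

```text
t 15.25 a,b,z [-0.5995 -0.0307  0.1442] th 44.9 F [-1.1 -0.4  0.7] grip 1.002 0.0 j [ 0.97  0.56 -0.25  1.59 -0.49  1.52  0.76]
14
[{"gripper":1.0,"offset":[0.012,0.0,0.002],"rotation":[-3.0,-4.1,4.7]},{"gripper":1.0,"offset":[0.013,-0.001,0.0],"rotation":[-3.0,-4.0,4.7]},{"gripper":1.0,"offset":[0.012,-0.002,0.0],"rotation":[-3.0,-4.1,4.8]},{"gripper":1.0,"offset":[0.012,-0.003,-0.001],"rotation":[-3.0,-4.1,4.7]},{"gripper":1.0,"offset":[0.012,-0.004,-0.003],"rotation":[-3.0,-4.1,4.7]},{"gripper":1.0,"offset":[0.011,-0.005,-0.003],"rotation":[-3.0,-4.0,4.7]},{"gripper":1.0,"offset":[0.005,-0.004,0.004],"rotation":[-1.2,-2.3,7.0]},{"gripper":1.0,"offset":[0.004,-0.004,0.004],"rotation":[-1.3,-2.3,7.0]},{"gripper":1.0,"offset":[0.004,-0.005,0.004],"rotation":[-1.2,-2.3,7.0]},{"gripper":1.0,"offset":[0.003,-0.006,0.004],"rotation":[-1.3,-2.3,7.0]},{"gripper":1.0,"offset":[0.003,-0.006,0.003],"rotation":[-1.2,-2.3,7.0]},{"gripper":1.0,"offset":[0.002,-0.006,0.003],"rotation":[-1.2,-2.3,7.0]},{"gripper":1.0,"offset":[0.001,-0.007,0.003],"rotation":[-1.3,-2.3,7.0]},{"gripper":1.0,"offset":[0.001,-0.007,0.003],"rotation":[-1.2,-2.3,7.0]}]
```

{"method": "jog_arm", "body": {
  "deltas": [
    {"gripper": 1, "offset": [0.012, 0, 0.002], "rotation": [-3.0, -4.1, 4.7]},
    {"gripper": 1, "offset": [0.013, -0.001, 0], "rotation": [-3.0, -4.0, 4.7]},
    {"gripper": 1, "offset": [0.012, -0.002, 0], "rotation": [-3.0, -4.1, 4.8]},
    {"gripper": 1, "offset": [0.012, -0.003, -0.001], "rotation": [-3.0, -4.1, 4.7]},
    {"gripper": 1, "offset": [0.012, -0.004, -0.003], "rotation": [-3.0, -4.1, 4.7]},
    {"gripper": 1, "offset": [0.011, -0.005, -0.003], "rotation": [-3.0, -4.0, 4.7]},
    {"gripper": 1, "offset": [0.005, -0.004, 0.004], "rotation": [-1.2, -2.3, 7.0]},
    {"gripper": 1, "offset": [0.004, -0.004, 0.004], "rotation": [-1.3, -2.3, 7.0]},
    {"gripper": 1, "offset": [0.004, -0.005, 0.004], "rotation": [-1.2, -2.3, 7.0]},
    {"gripper": 1, "offset": [0.003, -0.006, 0.004], "rotation": [-1.3, -2.3, 7.0]},
    {"gripper": 1, "offset": [0.003, -0.006, 0.003], "rotation": [-1.2, -2.3, 7.0]},
    {"gripper": 1, "offset": [0.002, -0.006, 0.003], "rotation": [-1.2, -2.3, 7.0]},
    {"gripper": 1, "offset": [0.001, -0.007, 0.003], "rotation": [-1.3, -2.3, 7.0]},
    {"gripper": 1, "offset": [0.001, -0.007, 0.003], "rotation": [-1.2, -2.3, 7.0]},
    {"gripper": 1, "offset": [0, 0, 0], "rotation": [0, 0, 0]},
    {"gripper": 1, "offset": [0, 0, 0], "rotation": [0, 0, 0]}
  ]
}}

```text
clock: 16.85
position: [0.4691, -0.1343, 0.1696]
ee_rot: [0.999, -0.055, -0.0, -0.0]
ft_force: [0.2, -0.5, -0.1]
grip_width: 1.004
grasp_force: 0.0
```

Run:
```python
from seg import *
where();o=manip.get_obs();pose=(np.array(o['position']),R.from_quat(o['ee_rot']));print(o['position'],pose[1].as_matrix())
cv2.imwrite('pics/w8.png',imaging.camera('wrist'))
L=box(.063,.043,.001,.045);p0=[.4696,-.1345,np.radians(83.4)]
q=np.array([wproj(w,pose) for w in W(p0,L)]);print(q.round())
g=cv2.cvtColor(cv2.imread('pics/w8.png'),cv2.COLOR_BGR2GRAY)
(u0,v0),(u1,v1)=(q.min(0)-12).astype(int),(q.max(0)+12).astype(int);v1=min(v1,380)
b=np.zeros_like(g);b[v0:v1,u0:u1]=(g[v0:v1,u0:u1]<80)*255
cs,_=cv2.findContours(b,cv2.RETR_EXTERNAL,cv2.CHAIN_APPROX_NONE);cs=max(cs,key=cv2.contourArea);k=np.zeros_like(g);cv2.drawContours(k,[cs],-1,255,-1)
print(cv2.boundingRect(cs));cv2.imwrite('m8.png',cv2.cvtColor(255-k,cv2.COLOR_GRAY2BGR))
segfit('m8.png',pose,p0,L,pad=12,rmax=380)
```

```text
t 16.85 a,b,z [-0.4847 -0.0229  0.1696] th 90.0 F [ 0.2 -0.5 -0.1] grip 1.004 0.0 j [ 0.52  0.11 -0.35  1.89  0.04  1.15 -1.53]
[ 0.4691 -0.1343  0.1696] [[ 0.994  -0.1089 -0.0008]
 [-0.1089 -0.994   0.0003]
 [-0.0008 -0.0002 -1.    ]]
[[287. 158.]
 [293. 165.]
 [286. 198.]
 [291. 212.]
 [226. 158.]
 [221. 165.]
 [226. 198.]
 [222. 212.]]
(222, 158, 72, 54)
roi 208 304 145 223 border dark 7.352958060913179e-11 7.352958060913179e-11 7.35295806091318e-11 7.35295806091318e-11
[[255 255 255 255 255 255 255 255 255 255 255 255 255 255 255 255]
 [255 255 255 255 255 255 255 255 255 255 255 255 255 255 255 255]
 [255 255 255 255 255 255 255 255 255 255 255 255 255 255 255 255]
 [255 255 255   0   0   0   0   0   0   0   0   0   0   0 255 255]
 [255 255 255   0   0   0   0   0   0   0   0   0   0   0   0 255]
 [255 255 255   0   0   0   0   0   0   0   0   0   0   0   0 255]
 [255 255 255   0   0   0   0   0   0   0   0   0   0   0   0 255]
 [255 255 255   0   0   0   0   0   0   0   0   0   0   0   0 255]
 [255 255 255   0   0   0   0   0   0   0   0   0   0   0   0 255]
 [255 255 255   0   0   0   0   0   0   0   0   0   0   0   0 255]
 [255 255 255   0   0   0   0   0   0   0   0   0   0   0 255 255]
 [255 255 255 255 255 255 255 255 255 255 255 255 255 255 255 255]
 [255 255 255 255 255 255 255 255 255 255 255 255 255 255 255 255]]
fit [ 0.4698 -0.1357  1.4496] 83.0556997698028 0.02997999641676709 0.4803685875035708
```

The pack stands upright on the table, bounding box (222,158)-(294,212) in the wrist view, within 1 mm of where I predicted. Descending to grip it by its ends.

{"method": "jog_arm", "body": {
  "deltas": [
    {"gripper": 1, "offset": [0.001, 0.001, 0.03], "rotation": [0, 0, 0.5]},
    {"gripper": 1, "offset": [0, 0, 0.03], "rotation": [0, 0, 0]},
    {"gripper": 1, "offset": [0, 0, 0.03], "rotation": [0, 0, 0]},
    {"gripper": 1, "offset": [0, 0, 0.02], "rotation": [0, 0, 0]},
    {"gripper": 1, "offset": [0, 0, 0.02], "rotation": [0, 0, 0]},
    {"gripper": 1, "offset": [0, 0, 0.013], "rotation": [0, 0, 0]},
    {"gripper": 1, "offset": [0, 0, 0], "rotation": [0, 0, 0]},
    {"gripper": 1, "offset": [0, 0, 0], "rotation": [0, 0, 0]}
  ]
}}

```text
clock: 17.7
position: [0.4705, -0.1366, 0.0279]
ee_rot: [0.998, -0.062, 0.0, 0.0]
ft_force: [0.5, 0.1, -0.4]
grip_width: 1.0
grasp_force: 0.0
```

{"method": "jog_arm", "body": {
  "deltas": [
    {"gripper": 0.6, "offset": [0, 0, 0], "rotation": [0, 0, 0]},
    {"gripper": 0.6, "offset": [0, 0, 0], "rotation": [0, 0, 0]},
    {"gripper": 0.6, "offset": [0, 0, 0], "rotation": [0, 0, 0]},
    {"gripper": 0.6, "offset": [0, 0, 0], "rotation": [0, 0, 0]},
    {"gripper": 0.6, "offset": [0, 0, 0], "rotation": [0, 0, 0]}
  ],
  "newtons": 40
}}

```text
clock: 18.2
position: [0.4711, -0.1366, 0.0286]
ee_rot: [0.998, -0.062, 0.001, 0.001]
ft_force: [-2.4, 0.5, 6.0]
grip_width: 0.743
grasp_force: 44.1
```

```bash
python3 -c "
from plan import *
L=box(.15,.124,.02,.02)[::2]+[(0,0,.02)]
for psi,P in [(-7,(.42,-.25,.28)),(-7,(.38,-.33,.28)),(40,(.42,-.25,.28)),(-7,(.40,-.27,.25))]:
    pose=(np.array(P),rot(90,np.radians(psi)));print(psi,P,[wproj(w,pose).round().tolist() for w in W([.469,-.3895,-.135],L)], wproj((P[0],P[1],P[2]-.03),pose).round())
rows([((.42,-.25,.28),rot(90,np.radians(-7.1)))],g=.6,step=.03,start=(np.array([.4711,-.1366,.2]),rot(90,np.radians(-7.1))))
"
```

```text
-7 (0.42, -0.25, 0.28) [[390.0, 173.0], [307.0, 170.0], [396.0, 68.0], [311.0, 59.0], [354.0, 117.0]] [257. 230.]
-7 (0.38, -0.33, 0.28) [[337.0, 150.0], [245.0, 148.0], [339.0, 41.0], [246.0, 36.0], [293.0, 92.0]] [257. 230.]
40 (0.42, -0.25, 0.28) [[338.0, 262.0], [286.0, 205.0], [412.0, 198.0], [367.0, 134.0], [353.0, 201.0]] [257. 230.]
-7 (0.4, -0.27, 0.25) [[386.0, 164.0], [294.0, 161.0], [391.0, 51.0], [297.0, 40.0], [345.0, 103.0]] [257. 230.]
5
[{"gripper":0.6,"offset":[-0.007,0.024,-0.016],"rotation":[0.0,0.0,0.0]},{"gripper":0.6,"offset":[-0.008,0.024,-0.016],"rotation":[0.0,0.0,0.0]},{"gripper":0.6,"offset":[-0.007,0.023,-0.016],"rotation":[0.0,0.0,0.0]},{"gripper":0.6,"offset":[-0.007,0.024,-0.016],"rotation":[0.0,0.0,0.0]},{"gripper":0.6,"offset":[-0.008,0.024,-0.016],"rotation":[0.0,0.0,0.0]}]
```

{"method": "jog_arm", "body": {
  "deltas": [
    {"gripper": 0.6, "offset": [0, 0, -0.01], "rotation": [0, 0, 0]},
    {"gripper": 0.6, "offset": [0, 0, -0.02], "rotation": [0, 0, 0]},
    {"gripper": 0.6, "offset": [0, 0, -0.03], "rotation": [0, 0, 0]},
    {"gripper": 0.6, "offset": [0, 0, -0.03], "rotation": [0, 0, 0]},
    {"gripper": 0.6, "offset": [0, 0, -0.03], "rotation": [0, 0, 0]},
    {"gripper": 0.6, "offset": [0, 0, -0.03], "rotation": [0, 0, 0]},
    {"gripper": 0.6, "offset": [0, 0, -0.02], "rotation": [0, 0, 0]},
    {"gripper": 0.6, "offset": [-0.007, 0.024, -0.016], "rotation": [0, 0, 0]},
    {"gripper": 0.6, "offset": [-0.008, 0.024, -0.016], "rotation": [0, 0, 0]},
    {"gripper": 0.6, "offset": [-0.007, 0.023, -0.016], "rotation": [0, 0, 0]},
    {"gripper": 0.6, "offset": [-0.007, 0.024, -0.016], "rotation": [0, 0, 0]},
    {"gripper": 0.6, "offset": [-0.008, 0.024, -0.016], "rotation": [0, 0, 0]},
    {"gripper": 0.6, "offset": [0, 0, 0], "rotation": [0, 0, 0]},
    {"gripper": 0.6, "offset": [0, 0, 0], "rotation": [0, 0, 0]},
    {"gripper": 0.6, "offset": [0, 0, 0], "rotation": [0, 0, 0]}
  ]
}}

```text
clock: 19.7
position: [0.4191, -0.2484, 0.2772]
ee_rot: [0.998, -0.061, -0.0, 0.0]
ft_force: [-0.5, 0.6, -3.6]
grip_width: 0.738
grasp_force: 46.1
```

Run:
```python
from plan import *
where();o=manip.get_obs();np.savez('w9.npz',p=o['position'],q=o['ee_rot']);print(o['position'])
im=imaging.camera('wrist');cv2.imwrite('pics/w9.png',im)
c=cv2.resize(im[45:245,225:405],None,fx=4,fy=3,interpolation=cv2.INTER_CUBIC) if 0 else cv2.resize(im[50:200,285:405],None,fx=4,fy=4,interpolation=cv2.INTER_CUBIC)
for i in range(0,120,10):
    cv2.putText(c,str(285+i),(i*4,8),0,.3,(0,0,255));c[::6,i*4]=(0,255,255)
for i in range(0,150,10):
    cv2.putText(c,str(50+i),(0,i*4+4),0,.3,(0,0,255));c[i*4,::6]=(0,255,255)
cv2.imwrite('pics/w9z.png',c)
```

```text
t 19.7 a,b,z [-0.6008 -0.0679  0.2772] th 90.0 F [-0.5  0.6 -3.6] grip 0.738 46.1 j [ 0.67  0.02 -0.23  1.75  0.01  1.37 -1.26]
[ 0.41906355 -0.24836511  0.27717326]
```

View pics/w9z.png

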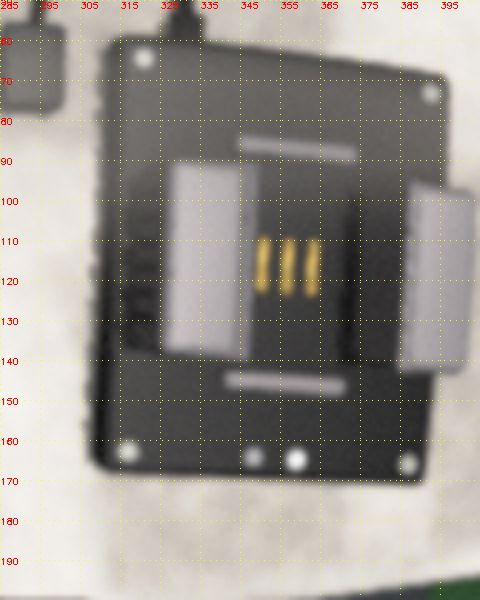

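The crop shows the charger clearly. The stops are at about (359,87) and (356,145), the cheek tops at (327-345, 91-139) and (386-403, 96-143), and the contacts near (357,117).

Run:
```python
from plan import *
np.set_printoptions(precision=4,suppress=True)
d=np.load('w9.npz');pose=(d['p'],R.from_quat(d['q']))
ob=np.array([(337,91.5),(333.5,138.5),(396,96.7),(392.5,142.7),(359,86.7),(356,145),(356.7,116.7),(396.5,69),(391,171),(313.5,60)])
def f(v):
    x,y,t,c,s=v
    L=[(.03,c,.06),(-.03,c,.06),(.03,-c,.06),(-.03,-c,.06),(s,0,.027),(-s,0,.027),(0,0,.02),(.075,-.062,.02),(-.075,-.062,.02),(.075,.062,.02)]
    return (np.array([wproj(w,pose) for w in W((x,y,t),L)])-ob).ravel()
r=least_squares(f,[.469,-.3895,-.135,.034,.038],x_scale=[.01,.01,.05,.01,.01],loss='soft_l1');print(r.x,np.degrees(r.x[2]));print(f(r.x).reshape(-1,2))
```

```text
[ 0.4691 -0.3894 -0.1472  0.0394  0.0391] -8.436554287592834
[[-0.274  -1.9406]
 [ 0.8777  0.8897]
 [-0.0062 -0.3735]
 [ 0.4461  0.8765]
 [-0.235   0.6518]
 [-0.3587  0.622 ]
 [-0.8943 -0.3139]
 [ 1.8892 -1.0715]
 [ 0.5652  1.8223]
 [-0.8472 -2.8683]]
```

```bash
python3 -c "
from plan import *
q=rot(90,np.radians(81.9))
rows([((.4691,-.3889,.18),q)],g=.6,step=.03,deg=7.5)
"
```

```text
12
[{"gripper":0.6,"offset":[0.006,0.011,0.008],"rotation":[0.0,0.0,-7.4]},{"gripper":0.6,"offset":[0.004,0.012,0.008],"rotation":[0.0,0.0,-7.4]},{"gripper":0.6,"offset":[0.002,0.012,0.008],"rotation":[0.0,0.0,-7.4]},{"gripper":0.6,"offset":[0.001,0.012,0.008],"rotation":[0.0,0.0,-7.4]},{"gripper":0.6,"offset":[-0.001,0.013,0.008],"rotation":[0.0,0.0,-7.4]},{"gripper":0.6,"offset":[-0.002,0.012,0.009],"rotation":[0.0,0.0,-7.4]},{"gripper":0.6,"offset":[-0.004,0.012,0.008],"rotation":[0.0,0.0,-7.5]},{"gripper":0.6,"offset":[-0.005,0.011,0.008],"rotation":[0.0,0.0,-7.4]},{"gripper":0.6,"offset":[-0.007,0.011,0.008],"rotation":[0.0,0.0,-7.4]},{"gripper":0.6,"offset":[-0.008,0.009,0.008],"rotation":[0.0,0.0,-7.4]},{"gripper":0.6,"offset":[-0.009,0.009,0.008],"rotation":[0.0,0.0,-7.4]},{"gripper":0.6,"offset":[-0.01,0.007,0.008],"rotation":[-0.1,0.0,-7.4]}]
```

{"method": "jog_arm", "body": {
  "deltas": [
    {"gripper": 0.6, "offset": [0.006, 0.011, 0.008], "rotation": [0, 0, -7.4]},
    {"gripper": 0.6, "offset": [0.004, 0.012, 0.008], "rotation": [0, 0, -7.4]},
    {"gripper": 0.6, "offset": [0.002, 0.012, 0.008], "rotation": [0, 0, -7.4]},
    {"gripper": 0.6, "offset": [0.001, 0.012, 0.008], "rotation": [0, 0, -7.4]},
    {"gripper": 0.6, "offset": [-0.001, 0.013, 0.008], "rotation": [0, 0, -7.4]},
    {"gripper": 0.6, "offset": [-0.002, 0.012, 0.009], "rotation": [0, 0, -7.4]},
    {"gripper": 0.6, "offset": [-0.004, 0.012, 0.008], "rotation": [0, 0, -7.5]},
    {"gripper": 0.6, "offset": [-0.005, 0.011, 0.008], "rotation": [0, 0, -7.4]},
    {"gripper": 0.6, "offset": [-0.007, 0.011, 0.008], "rotation": [0, 0, -7.4]},
    {"gripper": 0.6, "offset": [-0.008, 0.009, 0.008], "rotation": [0, 0, -7.4]},
    {"gripper": 0.6, "offset": [-0.009, 0.009, 0.008], "rotation": [0, 0, -7.4]},
    {"gripper": 0.6, "offset": [-0.01, 0.007, 0.008], "rotation": [0, 0, -7.4]},
    {"gripper": 0.6, "offset": [0, 0, 0], "rotation": [0, 0, 0]},
    {"gripper": 0.6, "offset": [0, 0, 0], "rotation": [0, 0, 0]}
  ]
}}

```text
clock: 21.15
position: [0.469, -0.3893, 0.1802]
ee_rot: [0.757, 0.654, -0.0, -0.0]
ft_force: [0.0, 0.3, -3.1]
grip_width: 0.738
grasp_force: 46.0
```

```bash
python3 -c "
from plan import *
where();o=manip.get_obs();x=R.from_quat(o['ee_rot']).as_matrix();print(o['position'],np.degrees(np.arctan2(x[1,0],x[0,0])),x[2])
q=rot(90,np.radians(81.9))
rows([((.4691,-.3889,.10),q)],g=.6,step=.02,deg=7.5)
"
```

```text
t 21.15 a,b,z [-0.7394 -0.0119  0.1802] th 89.9 F [ 0.   0.3 -3.1] grip 0.738 46.0 j [ 0.83  0.35 -0.27  1.57  0.1   1.23  0.4 ]
[ 0.46899372 -0.3893049   0.18018156] 81.65345589716536 [ 3.38900331e-04 -9.86069524e-04 -9.99999456e-01]
5
[{"gripper":0.6,"offset":[0.0,0.0,0.016],"rotation":[0.0,0.0,0.0]},{"gripper":0.6,"offset":[0.0,0.0,0.016],"rotation":[0.0,0.0,-0.1]},{"gripper":0.6,"offset":[0.0,0.0,0.016],"rotation":[0.0,0.0,0.0]},{"gripper":0.6,"offset":[0.0,0.0,0.016],"rotation":[0.0,0.0,-0.1]},{"gripper":0.6,"offset":[0.0,0.0,0.016],"rotation":[-0.1,0.0,0.0]}]
```

{"method": "jog_arm", "body": {
  "deltas": [
    {"gripper": 0.6, "offset": [0, 0, 0.02], "rotation": [0, 0, -0.2]},
    {"gripper": 0.6, "offset": [0, 0, 0.02], "rotation": [0, 0, 0]},
    {"gripper": 0.6, "offset": [0, 0, 0.02], "rotation": [0, 0, 0]},
    {"gripper": 0.6, "offset": [0, 0, 0.02], "rotation": [0, 0, 0]},
    {"gripper": 0.6, "offset": [0, 0, 0.01], "rotation": [0, 0, 0]},
    {"gripper": 0.6, "offset": [0, 0, 0.005], "rotation": [0, 0, 0]},
    {"gripper": 0.6, "offset": [0, 0, 0.005], "rotation": [0, 0, 0]},
    {"gripper": 0.6, "offset": [0, 0, 0.005], "rotation": [0, 0, 0]},
    {"gripper": 0.6, "offset": [0, 0, 0], "rotation": [0, 0, 0]},
    {"gripper": 0.6, "offset": [0, 0, 0], "rotation": [0, 0, 0]}
  ]
}}

```text
clock: 22.15
position: [0.469, -0.3906, 0.0761]
ee_rot: [0.755, 0.656, -0.0, 0.001]
ft_force: [-0.6, -0.5, -3.9]
grip_width: 0.742
grasp_force: 46.0
```

{"method": "jog_arm", "body": {
  "deltas": [
    {"gripper": 0.6, "offset": [0.001, 0, 0.006], "rotation": [0, 0, 0]},
    {"gripper": 0.6, "offset": [0, 0, 0.006], "rotation": [0, 0, 0]},
    {"gripper": 0.6, "offset": [0, 0, 0.006], "rotation": [0, 0, 0]},
    {"gripper": 0.6, "offset": [0, 0, 0.004], "rotation": [0, 0, 0]},
    {"gripper": 0.6, "offset": [0, 0, 0.002], "rotation": [0, 0, 0]},
    {"gripper": 0.6, "offset": [0, 0, 0], "rotation": [0, 0, 0]},
    {"gripper": 0.6, "offset": [0, 0, 0], "rotation": [0, 0, 0]}
  ]
}}

```text
clock: 22.85
position: [0.4691, -0.3895, 0.0518]
ee_rot: [0.755, 0.656, -0.0, 0.0]
ft_force: [0.1, -0.5, -3.2]
grip_width: 0.741
grasp_force: 46.1
```

{"method": "jog_arm", "body": {
  "deltas": [
    {"gripper": 0.6, "offset": [0, 0, 0.002], "rotation": [0, 0, 0]},
    {"gripper": 0.6, "offset": [0, 0, 0], "rotation": [0, 0, 0]},
    {"gripper": 0.6, "offset": [0, 0, 0.001], "rotation": [0, 0, 0]},
    {"gripper": 0.6, "offset": [0, 0, 0], "rotation": [0, 0, 0]},
    {"gripper": 0.6, "offset": [0, 0, 0], "rotation": [0, 0, 0]}
  ]
}}

```text
clock: 23.35
position: [0.4691, -0.3896, 0.0488]
ee_rot: [0.755, 0.656, -0.0, 0.0]
ft_force: [0.5, -0.1, -2.5]
grip_width: 0.745
grasp_force: 46.2
```

{"method": "jog_arm", "body": {
  "deltas": [
    {"gripper": 0.6, "offset": [0, 0, 0.001], "rotation": [0, 0, 0]},
    {"gripper": 0.6, "offset": [0, 0, 0], "rotation": [0, 0, 0]},
    {"gripper": 0.6, "offset": [0, 0, 0], "rotation": [0, 0, 0]}
  ]
}}

```text
clock: 23.65
position: [0.469, -0.3897, 0.0487]
ee_rot: [0.755, 0.656, -0.0, 0.001]
ft_force: [-3.7, 2.0, 6.6]
grip_width: 0.741
grasp_force: 47.4
```

It's seated at the expected height. Releasing and backing straight up.

{"method": "jog_arm", "body": {
  "deltas": [
    {"gripper": 0.85, "offset": [0, 0, 0], "rotation": [0, 0, 0]},
    {"gripper": 1, "offset": [0, 0, 0], "rotation": [0, 0, 0]},
    {"gripper": 1, "offset": [0, 0, 0], "rotation": [0, 0, 0]},
    {"gripper": 1, "offset": [0, 0, 0], "rotation": [0, 0, 0]},
    {"gripper": 1, "offset": [0, 0, -0.01], "rotation": [0, 0, 0]},
    {"gripper": 1, "offset": [0, 0, -0.02], "rotation": [0, 0, 0]},
    {"gripper": 1, "offset": [0, 0, -0.03], "rotation": [0, 0, 0]},
    {"gripper": 1, "offset": [0, 0, -0.03], "rotation": [0, 0, 0]},
    {"gripper": 1, "offset": [0, 0, -0.03], "rotation": [0, 0, 0]},
    {"gripper": 1, "offset": [0, 0, -0.03], "rotation": [0, 0, 0]},
    {"gripper": 1, "offset": [0, 0, 0], "rotation": [0, 0, 0]},
    {"gripper": 1, "offset": [0, 0, 0], "rotation": [0, 0, 0]}
  ]
}}

```text
clock: 24.85
position: [0.4692, -0.3895, 0.1987]
ee_rot: [0.755, 0.656, -0.0, 0.001]
ft_force: [0.5, -0.4, 0.2]
grip_width: 1.0
grasp_force: 0.0
```

Run:
```python
from plan import *
where();o=manip.get_obs();pose=(np.array(o['position']),R.from_quat(o['ee_rot']))
im=imaging.camera('wrist');t=imaging.camera('top')
top=np.array([wproj(w,pose) for w in W((.4691,-.3894,-.1414),[(a*.032,b*.022,.066) for a,b in((1,1),(1,-1),(-1,-1),(-1,1))])]);print(top.round(1))
g=cv2.cvtColor(im,cv2.COLOR_BGR2GRAY);u0,v0=(top.min(0)-14).astype(int);u1,v1=(top.max(0)+14).astype(int)
print(u0,v0);print(g[v0:v1:4,u0:u1:4])
o0=cv2.imread('pics/top0.png');df=cv2.absdiff(t,o0).max(2)
for n,r in dict(tape=np.s_[152:174,288:314],tin=np.s_[148:178,248:276],driver=np.s_[234:248,210:268],pliers=np.s_[210:252,398:434],locker=np.s_[158:240,105:176],vice=np.s_[160:220,215:256]).items():print(n,df[r].mean().round(1),(df[r]>40).sum())
```

```text
t 24.85 a,b,z [-0.7396 -0.0116  0.1987] th 89.9 F [ 0.5 -0.4  0.2] grip 1.0 0.0 j [ 0.83  0.34 -0.27  1.55  0.09  1.26  0.41]
[[291.2 164.8]
 [289.7 211. ]
 [221.6 211. ]
 [220.2 164.7]]
206 150
[[ 36  39  37  34  39  83  84  86  88  86  89  85  86  88  99  89  89  89
   93  92  77  28  28  32  27]
 [ 37  37  33  35  36  79  80  82  81  85  83  83  87  87  97  85  87  87
   90  86  79  34  27  34  31]
 [ 35  36  34  51  37  74  78  74  75  77  74  75  77  74  77  74  74  74
   79  80  76  36  48  32  32]
 [ 35  38  41  96  69  42  39  36  33  37  34  34  37  35  36  36  39  38
   35  41  88  50  93  36  34]
 [ 38  34  41  95  34  23  19   7  17  17  18  17  17  19  21  19  14  20
   18  13  24  45 123  70  65]
 [ 64  41  38  95  33  40  42  39  32  29  34  31  37  39  38  38  40  36
   37  35  35  59 161  71  71]
 [ 61  63  50  93  33  39  40  54  57  55  56  56  54  56  57  59  57  56
   37  36  29  70 156  71  67]
 [ 62  66  63 130  29  41  36  98 104 105 105 104 103 100 103 103 105 104
   39  32  33  77 154  66  70]
 [ 59  64  66 169  39  35  36  98 102 104 105 101  37  31 101 104
[... 464 characters left out ...]
2  59  56  57  32  61  62 120 130 132 134 133 132 134 131 133 133 130
   68  67  49  57  62  65  62]
 [ 53  57  55  53  30  59  59  55  57  61  62  63  62  60  62  58  60  62
   66  65  45  58  61  60  56]
 [ 55  52  51  51  54  42  43  46  47  46  43  45  47  44  45  48  48  46
   45  49  53  57  60  58  60]
 [ 54  54  52  55  53 129 140 140 135 129 137 136 123 133 136 126 117 132
  134 117 104  55  54  59  59]
 [ 52  51  53  52  52 121 177 178 177 177 180 176 179 178 178 180 183 179
  182 176 112  54  59  59  57]
 [ 52  49  51  49  52 102 179 184 186 184 186 188 187 188 190 193 194 190
  195 188  84  55  55  53  58]]
tape 4.8 0
tin 3.4 0
driver 6.0 0
pliers 9.0 92
locker 5.7 189
vice 3.5 0
```

```bash
python3 -c "
from workcell import workorder
print(workorder.hand_in())"
```

```text
the job is handed in; nothing more can be done
None
```

The battery pack is seated in the charger bay and released, the flap has fallen shut, the tape, tin and driver are unmoved in the final top view (the pliers' patch changed slightly there, probably arm shadow as the arm never went near them), and the job was handed in at about 25 s.

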